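# Sort the desk handful into its trays

## Task

Sort the loose handful on the desk into the three shallow white trays: the eraser and the pencil sharpener go in the long tray, the loupe and the lens cap side by side in the round tray, and the memory-card case in the square tray, each lying or standing on the tray's floor the same way up as it is now. The loupe stands close in front of the card case: put it away before you move the case, and set it down, do not drop it, because it is glass. Leave the mug and the stapler where they are, and keep the arm clear of the tall monitor that stands to the left of the robot.

Things in the scene. Friction and masses are not known exactly. Their poses are not given: they have to be found in the camera images.
- loupe: Loupe (magnifier for prints): black upright cylinder, its look slightly waisted, to be gripped as a plain cylinder 44 mm in diameter, 45 mm high, 75 g. It stands upright on the desk close in front of (on the robot's side of) the card case, about 8 mm from the case's long side. Origin at the centre of its underside, z up along its axis.
- card_case: Memory-card case: little closed rounded box, 27 mm wide (its x) by 59 mm long (its y) by 26 mm high, 35 g, lying on the desk with a long side towards the robot, the loupe close in front of that side. Origin at the centre of its underside.
- eraser: Eraser: flat white block in a paper sleeve, 19 mm wide (its x) by 42 mm long (its y) by 12 mm high, 18 g, lying flat on the desk. Origin at the centre of its underside.
- sharpener: Pencil sharpener: small grey metal block with a blade on top, 15 mm wide (its x) by 25 mm long (its y) by 13 mm high, 13 g, lying flat on the desk. Origin at the centre of its underside.
- lens_cap: Camera lens cap: flat black disc, 52 mm in diameter, 9 mm high, 12 g, lying flat on the desk. Origin at the centre of its underside.
- long_tray: Long tray, place of the eraser and the sharpener: shallow open rectangular tray, outside 78 mm (its x) by 150 mm (its y), inside 70 by 142 mm. It is fixed to the desk. White plastic, floor 3 mm thick, walls 4 mm thick, rim 16 mm above the desk. Origin at the middle of its underside, on the desk; z up.
- square_tray: Square tray, place of the memory-card case: shallow open tray, outside 116 by 116 mm, inside 108 by 108 mm. It is fixed to the desk. White plastic, floor 3 mm thick, walls 4 mm thick, rim 16 mm above the desk. Origin at the middle of its underside, on the desk; z up.
- round_tray: Round tray, place of the loupe and the lens cap: shallow open round dish, outside diameter 160 mm at the rim (156 mm at the foot), inside about 148 mm across the floor. It is fixed to the desk. White plastic, floor 3 mm thick, walls 4 mm thick, rim 16 mm above the desk. Origin at the middle of its underside, on the desk; z up.
- mug: White mug with a handle, 94 mm high, 116 mm over the handle, with coffee in it, standing at the right-hand side of the desk; a bystander to be left alone. Origin at the middle of its underside, between the body and the handle.
- stapler: Black stapler, 34 by 135 by 49 mm, standing at the right-hand side of the desk; a bystander to be left alone. Origin at the middle of its underside, its length along its y.
Not all that is in view belongs to the job. Leave any green or purple look-alike of the card_case alone.

How it is judged:
By the outcome, as a careful person would: the job done as asked, in the order asked, and still so for the second after the job is handed in, with the robot touching nothing.
It also fails if it takes over 109 s, if anything falls off the work surface, if the arm or the gripper's body presses on something with over 40 N, if the wrist force passes 120 N, or if a joint passes its speed limit or range.

## Robot

A 7-joint arm with a two-finger parallel gripper is mounted at the origin on the work surface; the furniture and walls round the work are solid. World frame = base frame: x ahead of the robot, y to its left, z up, the work surface at z = 0. Lengths are in mm, angles in rad, forces in N, time in s.
With the tool pointing down it reaches from about 400 to 850 mm from the base axis. Payload 6.9 kg.
Tool frame: the origin (TCP) lies between the finger pads; the fingertips stand 14 mm ahead of it and the grasp point (between the pads) lies 5 mm behind it (finger_overhang is the z of the fingertips in the tool frame, in mm); z points along the fingers, y is the line along which they close (so a half turn about z gives the same grasp; the last joint's range is limited). The gripper opens to 85 mm and grips with 20 to 120 N. Pads are 22 mm wide; open, the fingers measure 114 mm over their backs; the gripper's body (76 mm by 85 mm) begins 54 mm behind the grasp point. The pads swing forward as they close: fully open they stand 13 mm farther back than shut.
Start: joints at [-1.046, 0.507, -0.238, 1.5, 0.126, 1.149, -0.155], TCP at [254.182, 570.967, 245.275] pointing down, gripper open.
Joint ranges: [-3.08, 3.08], [-0.24, 2.05], [-1.43, 1.35], [0, 2.5], [-1.52, 4.66], [0.17, 1.96], [-2.89, 2.89]. Speed limits (rad/s): [2.39, 2.39, 3.14, 3.14, 3.14, 3.14, 3.14].

## Interface

Orientations are given as [roll, pitch, yaw] about the fixed x, y, z axes, in that order (R = Rz(yaw) Ry(pitch) Rx(roll)).
In Python, from bench import * gives the robot as it stands.
- The arm moves only by the shell command python3 -m jog 'ROWS'. ROWS is JSON, a list of rows, each an object of numbers: "x", "y", "z": the shift along the tool's x, y, z in cm; "ax", "ay", "az": the turn, a rotation vector about the tool's x, y, z in units of 5 degrees (1.0 is 5 degrees); "grip": the finger opening in cm, from 0 to 8.54. A call has 1 to 8 rows; each row shifts and turns the commanded pose from where the row before left it, along the tool's axes as they then stand; what a row does not reach is not made up. A row lasts 1/12 s, in which the tool goes at most 41.7 mm and 7.16 degrees, less where a joint would pass 70% of its speed; a pose out of reach is approached as far as the arm can. A call with a gripper value outside its range is refused whole. The fingers move at their own pace and stop on an object; the grip force is fixed at half the most. Time passes only in rows, so rows that do not move let the fingers close. It gives the time, the measured TCP pose, the force, the opening and the grip force at its end, in the units of the state.
- state(): the state, without advancing time (a new reading comes with each control period).
- grab_frame(name): name is "scene" or "top"; returns a dict with "color" (420x560x3 uint8, red, green, blue), "vfov" (degrees; the focal length in pixels is half the picture's height over the tangent of half this angle, whatever the lens; pixels are square), "cx", "cy" (the principal point, pixels), "xyz" and "orientation" of the camera in the world. Camera axes: x right, y up, looking along -z (the intrinsics and any distortion apply to the point x, -y, -z); pixel columns grow to the right and rows downward; lengths in mm; the calibration is good to about 2 mm. A picture is of the moment at which its call begins. There is no depth.
- hand_in(): hands the job in; it is judged then, once.
Trained networks look in a picture, given as the dict that the camera call returned (one of the last four; its "shot" number tells which), for a name from the list of things; names that differ only in an ending like _2 or _b are one class to them, and where a whole thing is asked for, a point or a joint stands for the part that bears it (a point fixed in the world has none). Each returns a list of dicts, best first, with "confidence" (0 to 1); they miss things now and then, are a little off and sometimes report something else, mostly with a low value. They report only what shows in the picture. A call takes as long as a camera call. They do not tell look-alikes from the thing itself.
- find_in(picture, query): "rect" ([left, top, right, bottom] in pixels, round what is visible of it).
- pinpoint(picture, query): "uv" ([column, row] in pixels: a listed point, or the origin of a listed thing).
The state is a dict: "clock": time; "qpos": joint angles; "joint_velocities": joint speeds; "joint_efforts": joint torques, N m; "eef_pos": TCP position; "ee_rot": TCP orientation; "ft_force": force on the tool from outside, world axes, zero at the start; "moment": the same for the moment, N m; "finger_gap": finger opening in mm; "grasp_force": force on a finger pad.
Only numpy, scipy, OpenCV 4.12 (cv2) and the standard library are available. Lean on these libraries where they do the work, as an engineer would, in place of code of your own. Each camera call takes 0.05 s, during which the arm holds its last target. There are 200 camera calls.

## Working session

There is one attempt and no reset: what is moved stays moved. The work goes in short steps, Python scripts to look and compute and a shell command to move; the robot and the scene stay as the last step left them, time stands still between calls to the robot, and variables do not carry over. Pictures are saved under pics/ and viewed, at most 14 in all, crops included, and the job is handed in when it is done.

```bash
ls; mkdir -p pics; cat > h.py <<'E'
from bench import *
import numpy as np, cv2
from scipy.spatial.transform import Rotation as R
def ray(f,uv,z):
    h,w=f["color"].shape[:2]; F=h/2/np.tan(np.radians(f["vfov"]/2))
    d=np.array([(uv[0]-f["cx"])/F,-(uv[1]-f["cy"])/F,-1.])
    d=R.from_euler('xyz',f["orientation"]).apply(d); c=np.array(f["xyz"])
    return (c+d*(z-c[2])/d[2]).round(1)
def save(f,n,crop=None,s=1):
    im=cv2.cvtColor(f["color"],cv2.COLOR_RGB2BGR)
    if crop: l,t,r,b=crop; im=im[t:b,l:r]
    cv2.imwrite("pics/"+n,cv2.resize(im,None,fx=s,fy=s,interpolation=cv2.INTER_CUBIC))
E
python3 - <<'E'
from h import *
for n in("top","scene"):
    f=grab_frame(n); save(f,n+"0.png",None,1.4)
    print(n,{k:v for k,v in f.items() if k!="color"})
    for q in "loupe card_case eraser sharpener lens_cap long_tray square_tray round_tray mug stapler".split():
        for d in pinpoint(f,q)[:4]: print(q,"pt",np.round(d["uv"]),round(d["confidence"],2),ray(f,d["uv"],0))
        for d in find_in(f,q)[:4]: print(q,"rect",np.round(d["rect"]),round(d["confidence"],2))
print(state())
E
```

```text
pics
top {'vfov': 50.13751944507707, 'cx': 283.8741118855909, 'cy': 210.6160595827453, 'xyz': array([ 321.95467995,  -78.07539687, 1183.51255052]), 'orientation': array([ 0.13249197,  0.00541015, -1.58434048]), 'shot': 1}
loupe pt [208. 227.] 0.6 [438.6 128.8   0. ]
loupe rect [193. 215. 211. 235.] 0.74
card_case pt [153. 228.] 0.64 [438.8 273.6   0. ]
card_case pt [149. 184.] 0.62 [555.9 286.2   0. ]
card_case pt [196. 211.] 0.58 [481.5 160.6   0. ]
card_case pt [192. 267.] 0.51 [334.2 168.    0. ]
card_case rect [182. 263. 202. 272.] 0.72
card_case rect [182. 204. 203. 222.] 0.69
card_case rect [139. 172. 158. 192.] 0.62
card_case rect [142. 216. 163. 238.] 0.58
eraser pt [302. 213.] 0.51 [ 471.6 -121.3    0. ]
eraser rect [295. 206. 312. 219.] 0.52
eraser rect [262. 140. 312. 187.] 0.43
sharpener pt [362. 208.] 0.57 [ 484.9 -283.     0. ]
lens_cap pt [244. 213.] 0.85 [473.8  31.8   0. ]
lens_cap rect [236. 204. 257. 226.] 0.52
long_tray pt [201. 169.] 0.94 [596.4 148.3   0. ]
long_tray pt [422. 239.] 0.34 [ 400.2 -436.8    0. ]
long_tray rect [170. 148. 230. 185.] 0.96
square_tray
[... 1820 characters left out ...]
.1, 'qpos': array([-1.04646674,  0.50747284, -0.2375953 ,  1.50020694,  0.12567774,
        1.14889396, -0.15479323]), 'joint_velocities': array([-0.00035677, -0.00018233, -0.00109708, -0.00034262, -0.00188699,
       -0.00065678, -0.00115568]), 'joint_efforts': array([ 1.26639698e-04, -6.20359254e+01, -2.18475938e+00, -2.49955148e+01,
        1.39294003e-02,  2.41110836e-03, -6.43841972e-06]), 'eef_pos': array([254.19595103, 570.95813383, 245.28927992]), 'ee_rot': array([-3.14158602e+00, -2.48774740e-05,  2.72273367e+00]), 'ft_force': array([-0.03003364, -0.1805862 , -0.00358933]), 'moment': array([-0.03950581,  0.00225309,  0.00013994]), 'grasp_force': 0.0, 'finger_gap': 85.46435219169487}
```

View pics/top0.png

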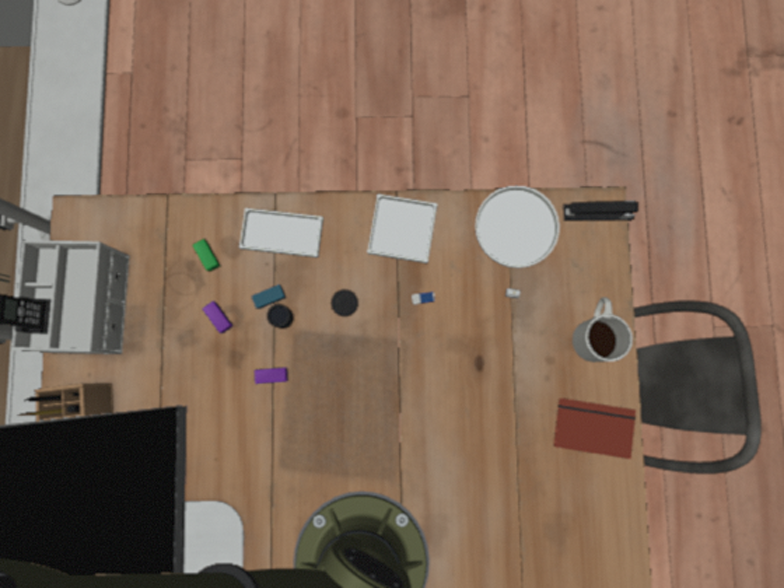

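View pics/scene0.png

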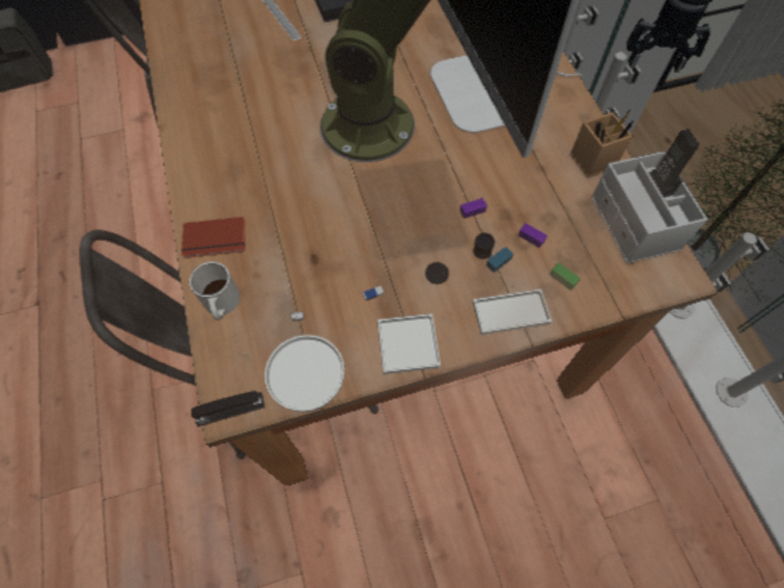

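```bash
python3 - <<'E'
from h import *
f=grab_frame("top"); save(f,"topc.png",(130,130,400,290),2.95)
f=grab_frame("scene"); save(f,"scc.png",(190,130,420,300),3.4)
E
```

```text
(no output)
```

View pics/topc.png

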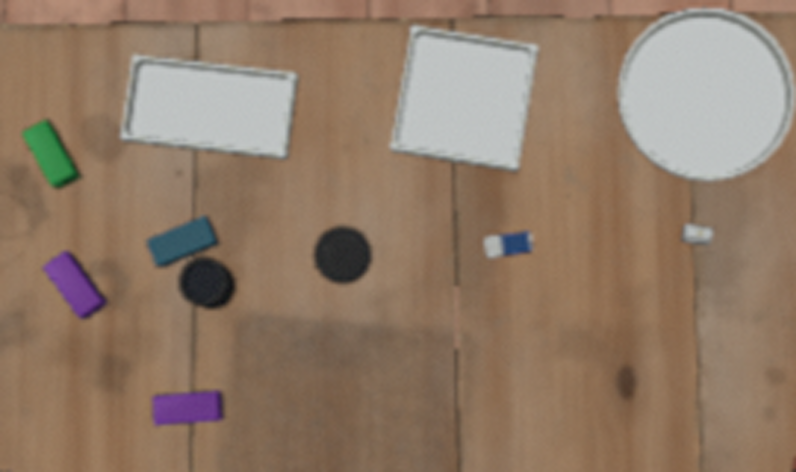

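The top view (pixels at 560 scale) shows:
- The real case (teal) at (196,211) and the loupe at (201,226), with the lens cap, eraser and sharpener at (246,216), (302,213) and (366,209).
- The trays across row ~165.
- The monitor on the left, with its front lower corner at (132,290).

Next I'll refine these by segmentation and triangulate the monitor.

```bash
cat > seg.py <<'E'
from h import *
def px(f,P):
    h,w=f["color"].shape[:2]; F=h/2/np.tan(np.radians(f["vfov"]/2))
    p=R.from_euler('xyz',f["orientation"]).inv().apply(np.array(P)-f["xyz"])
    return np.array([f["cx"]-F*p[0]/p[2], f["cy"]+F*p[1]/p[2]])
def mask(c,kind):
    hsv=cv2.cvtColor(c,cv2.COLOR_RGB2HSV).astype(int); H,S,V=hsv[...,0],hsv[...,1],hsv[...,2]
    return {"dark":(V<75),"white":((S<45)&(V>125)),"teal":((H>85)&(H<115)&(S>70)&(V>50)),
      "eraser":(((H>100)&(H<130)&(S>90))|((S<60)&(V>140)))}[kind].astype(np.uint8)
def blob(f,P,kind,zc,r=45):
    "oriented box of the blob nearest P, in world at height zc"
    u=px(f,[P[0],P[1],zc]); m=mask(f["color"],kind)
    n,lab,st,ce=cv2.connectedComponentsWithStats(m)
    best=[i for i in range(1,n) if st[i,4]>8 and np.linalg.norm(ce[i]-u)<r/2]
    if not best: return None
    i=min(best,key=lambda i:np.linalg.norm(ce[i]-u)-0*st[i,4])
    ys,xs=np.nonzero(lab==i)
    W=np.array([ray(f,(x+0,y+0),zc)[:2] for x,y in zip(xs,ys)],np.float32)
    (c,s,a)=cv2.minAreaRect(W)
    # principal axis
    C=np.cov((W-W.mean(0)).T); w,v=np.linalg.eigh(C); ang=np.degrees(np.arctan2(v[1,1],v[0,1]))
    return W.mean(0).round(1),np.round(c,1),np.round(s,1),round(a,1),round(ang,1),len(W)
T={"loupe":([445,140],"dark",23),"card_case":([478,162],"teal",15),"eraser":([470,-120],"eraser",8),
"sharpener":([482,-288],"white",8),"lens_cap":([470,32],"dark",6),"long_tray":([598,145],"white",8),
"square_tray":([606,-86],"white",8),"round_tray":([604,-300],"white",8)}
def run(names=T):
  for n in("top","scene"):
    f=grab_frame(n)
    for k in names: print(n,k,blob(f,*T[k]))
if __name__=="__main__":
    run()
    import scipy.optimize as so
    a=grab_frame("top");b=grab_frame("scene")
    for ua,ub in [((132,290),(376,109))]:
        print(so.least_squares(lambda P:np.r_[px(a,P)-ua,px(b,P)-ub],[200,300,200]).x)
E
python3 seg.py
```

```text
top loupe (array([440.6, 145. ], dtype=float32), array([440.2, 145.2]), array([46.7, 40.1]), 45.4, np.float64(60.2), 247)
top card_case (array([478.9, 169.1], dtype=float32), array([478.8, 169.1]), array([24.9, 55.2]), 22.2, np.float64(111.7), 199)
top eraser (array([ 473.8, -128.8], dtype=float32), array([ 474.2, -130.9]), array([23.9, 16. ]), 89.3, np.float64(106.2), 49)
top sharpener (array([ 481. , -291.5], dtype=float32), array([ 481.2, -292.1]), array([23.9, 13.4]), 88.9, np.float64(83.3), 54)
top lens_cap (array([466. ,  27.2], dtype=float32), array([466.1,  26.5]), array([47.6, 48. ]), 90.0, np.float64(-166.2), 271)
top long_tray (array([603.8, 148.1], dtype=float32), array([604.1, 148.3]), array([152.6,  82.3]), 83.1, np.float64(82.4), 1660)
top square_tray (array([608.3, -84. ], dtype=float32), array([608.2, -84.2]), array([118. , 120.1]), 79.6, np.float64(142.8), 1903)
top round_tray (array([ 607.8, -303.8], dtype=float32), array([ 608.9, -303.6]), array([157.2, 161.3]), 44.0, np.float64(113.8), 2777)
scene loupe (array([442.4, 145.8], dtype=float32), array([441.6, 146.1])
[... 308 characters left out ...]

scene sharpener (array([ 479.1, -289.5], dtype=float32), array([ 479.8, -289.7]), array([24.1, 13.1]), 72.9, np.float64(75.9), 35)
scene lens_cap (array([468.7,  27.8], dtype=float32), array([468.5,  27.7]), array([48.8, 47.3]), 22.4, np.float64(155.2), 186)
scene long_tray (array([603.9, 148.4], dtype=float32), array([601.4, 150.7]), array([151.7,  80.3]), 82.8, np.float64(82.4), 1147)
scene square_tray (array([609.8, -83.2], dtype=float32), array([606.6, -82.5]), array([118.2, 117.1]), 79.3, np.float64(76.1), 1480)
scene round_tray (array([ 609. , -303.7], dtype=float32), array([ 606. , -303.1]), array([158.8, 160.4]), 75.4, np.float64(51.3), 2408)
[281.9234401  293.81103724 100.80786446]
```

View pics/scc.png

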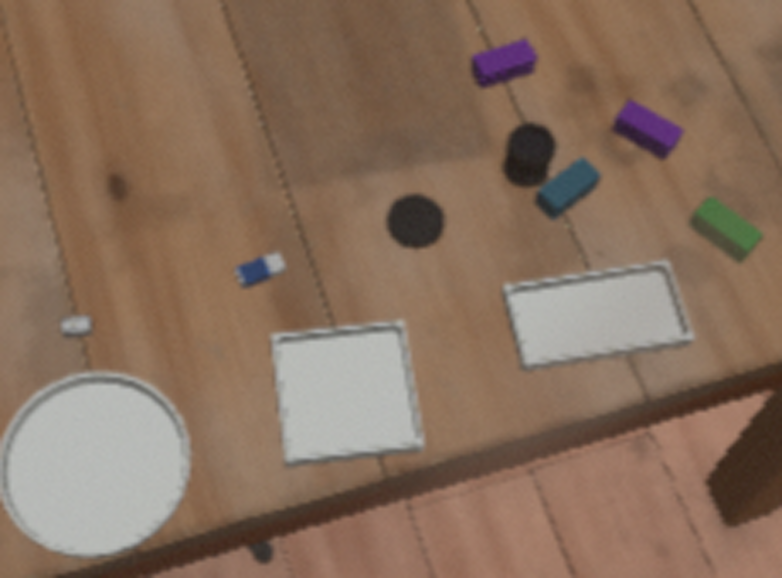

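The two views agree to about 3 mm, and the loupe–case gap comes out as stated. The monitor's front edge is at (282, 294) and it rises above z≈600, so the arm starts by reaching over it. I'll raise straight up first.

```bash
cat > go.py <<'E'
from h import *
import sys
def go(x,y,z,yaw=None):
    "tool-axis shift (cm) and az (units) to reach the goal from now"
    s=state(); Rm=R.from_euler('xyz',s["ee_rot"]); d=Rm.inv().apply(np.array([x,y,z])-s["eef_pos"])/10
    y0=np.degrees(s["ee_rot"][2]); t=0
    if yaw is not None: t=-((yaw-y0+180)%360-180)/5
    print("yaw",y0.round(1),"tilt",np.degrees(s["ee_rot"][:2]).round(1),"shift cm",d.round(2),"len",np.linalg.norm(d).round(1),"az",round(t,2),"t",s["clock"],"q",s["qpos"].round(2),"F",s["ft_force"].round(1))
if __name__=="__main__": go(*map(float,sys.argv[1:]))
E
python3 -m jog '[{"z":-4},{"z":-4},{"z":-4},{"z":-4},{"z":-4}]'; python3 go.py 440 560 450
python3 - <<'E'
from h import *
f=grab_frame("top"); save(f,"top1.png")
E
```

```text
yaw 156.0 tilt [-180.   -0.] shift cm [-17.42   6.55 -20.47] len 27.7 az 0 t 2.4 q [-1.05  0.51 -0.24  1.5   0.13  1.15 -0.15] F [-0.1 -0.4 -1. ]$[0]: bad value
```

View pics/top1.png

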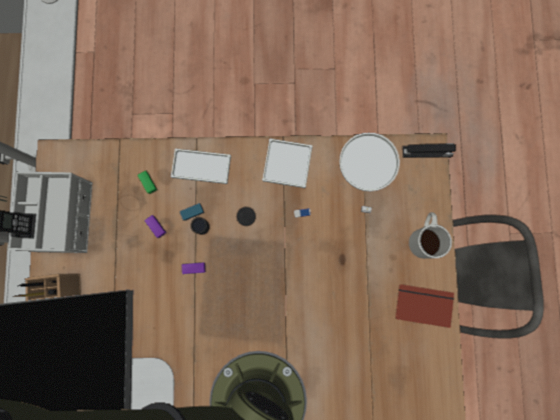

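The picture is unchanged, with the arm along the bottom edge passing over the dark monitor. The row was refused, so I'll give every field.

```bash
python3 -m jog '[{"x":0,"y":0,"z":-3,"ax":0,"ay":0,"az":0,"grip":8.5}]'; python3 -m jog '[{"z":-3.0}]'; python3 go.py 440 560 450
```

```text
clock: 2.53
eef_pos: [253.5, 568.5, 270.1]
ee_rot: [-3.132, 0.0, 2.723]
ft_force: [0.1, -0.2, -1.6]
finger_gap: 85.1
grasp_force: 0.0
yaw 156.0 tilt [-179.4    0. ] shift cm [-17.39   6.63 -18.05] len 25.9 az 0 t 2.5333 q [-1.05  0.49 -0.24  1.46  0.12  1.22 -0.15] F [ 0.1 -0.2 -1.6]$[0]: bad value
```

```bash
python3 -m jog '[{"x":0,"y":0,"z":-3,"ax":0,"ay":0,"az":0,"grip":8.5},{"x":0,"y":0,"z":-3,"ax":0,"ay":0,"az":0,"grip":8.5},{"x":0,"y":0,"z":-3,"ax":0,"ay":0,"az":0,"grip":8.5},{"x":0,"y":0,"z":-3,"ax":0,"ay":0,"az":0,"grip":8.5},{"x":0,"y":0,"z":-3,"ax":0,"ay":0,"az":0,"grip":8.5},{"x":0,"y":0,"z":-3,"ax":0,"ay":0,"az":0,"grip":8.5},{"x":0,"y":0,"z":0,"ax":0,"ay":0,"az":0,"grip":8.5}]'; python3 go.py 440 560 450
python3 - <<'E'
from h import *
f=grab_frame("top"); save(f,"top2.png")
E
```

```text
clock: 3.12
eef_pos: [254.3, 571.9, 461.7]
ee_rot: [3.132, -0.001, 2.723]
ft_force: [-1.1, 0.2, 0.5]
finger_gap: 84.9
grasp_force: 0.0
yaw 156.0 tilt [179.5  -0. ] shift cm [-17.45   6.46   1.22] len 18.6 az 0 t 3.1167 q [-1.06  0.44 -0.24  1.04  0.1   1.67 -0.12] F [-1.1  0.2  0.5]
```

View pics/top2.png

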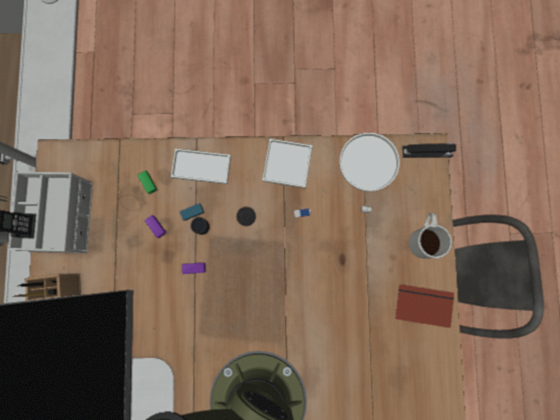

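The forearm is now level and above the monitor top, so I'll swing out around its front edge.

```bash
python3 -m jog '[{"x":-3.2,"y":-0.35,"z":0,"ax":0,"ay":0,"az":0,"grip":8.5},{"x":-3.2,"y":-0.35,"z":0,"ax":0,"ay":0,"az":0,"grip":8.5},{"x":-3.2,"y":-0.35,"z":0,"ax":0,"ay":0,"az":0,"grip":8.5},{"x":-3.2,"y":-0.35,"z":0,"ax":0,"ay":0,"az":0,"grip":8.5},{"x":-3.2,"y":-0.35,"z":0,"ax":0,"ay":0,"az":0,"grip":8.5},{"x":-3.2,"y":-0.35,"z":0,"ax":0,"ay":0,"az":0,"grip":8.5},{"x":-3.2,"y":-0.35,"z":0,"ax":0,"ay":0,"az":0,"grip":8.5},{"x":-3.2,"y":-0.35,"z":0,"ax":0,"ay":0,"az":0,"grip":8.5}]'; python3 -m jog '[{"x":-2.4,"y":-1.8,"z":0,"ax":0,"ay":0,"az":0,"grip":8.5},{"x":-2.4,"y":-1.8,"z":0,"ax":0,"ay":0,"az":0,"grip":8.5},{"x":-2.4,"y":-1.8,"z":0,"ax":0,"ay":0,"az":0,"grip":8.5},{"x":-2.4,"y":-1.8,"z":0,"ax":0,"ay":0,"az":0,"grip":8.5},{"x":-2.4,"y":-1.8,"z":0,"ax":0,"ay":0,"az":0,"grip":8.5},{"x":-2.4,"y":-1.8,"z":0,"ax":0,"ay":0,"az":0,"grip":8.5},{"x":-2.4,"y":-1.8,"z":0,"ax":0,"ay":0,"az":0,"grip":8.5},{"x":0,"y":0,"z":0,"ax":0,"ay":0,"az":0,"grip":8.5}]'; python3 go.py 441 145 150 202.5
```

```text
clock: 3.83
eef_pos: [477.8, 440.1, 454.2]
ee_rot: [-3.14, -0.0, 2.723]
ft_force: [-0.5, 0.3, -0.6]
finger_gap: 85.0
grasp_force: 0.0
clock: 4.5
eef_pos: [582.3, 250.5, 453.9]
ee_rot: [-3.137, 0.003, 2.713]
ft_force: [-0.1, -1.9, 1.4]
finger_gap: 85.0
grasp_force: 0.0
yaw 155.4 tilt [-179.7    0.2] shift cm [  8.55 -15.32  30.44] len 35.1 az -9.41 t 4.5 q [-0.37  0.46 -0.15  1.02  0.07  1.67  0.64] F [-0.1 -1.9  1.4]
```

```bash
python3 -m jog '[{"x":0,"y":0,"z":3.6,"ax":0,"ay":0,"az":-1.18,"grip":8.5},{"x":0,"y":0,"z":3.6,"ax":0,"ay":0,"az":-1.18,"grip":8.5},{"x":0,"y":0,"z":3.6,"ax":0,"ay":0,"az":-1.18,"grip":8.5},{"x":0,"y":0,"z":3.6,"ax":0,"ay":0,"az":-1.18,"grip":8.5},{"x":0,"y":0,"z":3.6,"ax":0,"ay":0,"az":-1.18,"grip":8.5},{"x":0,"y":0,"z":3.6,"ax":0,"ay":0,"az":-1.18,"grip":8.5},{"x":0,"y":0,"z":3.6,"ax":0,"ay":0,"az":-1.18,"grip":8.5},{"x":0,"y":0,"z":3.6,"ax":0,"ay":0,"az":-1.18,"grip":8.5}]'; python3 go.py 441 145 120 202.5
```

```text
clock: 5.17
eef_pos: [577.9, 257.6, 164.9]
ee_rot: [3.141, -0.001, -2.731]
ft_force: [0.7, 0.4, -1.2]
finger_gap: 84.9
grasp_force: 0.0
yaw -156.5 tilt [ 1.8e+02 -1.0e-01] shift cm [17.04 -4.87  4.51] len 18.3 az 0.2 t 5.1667 q [-0.25  0.6  -0.34  1.59  0.22  1.    1.32] F [ 0.7  0.4 -1.2]
```

```bash
python3 -m jog '[{"x":2.84,"y":-0.81,"z":0,"ax":0,"ay":0,"az":0.03,"grip":7.5},{"x":2.84,"y":-0.81,"z":0,"ax":0,"ay":0,"az":0.03,"grip":7.5},{"x":2.84,"y":-0.81,"z":0,"ax":0,"ay":0,"az":0.03,"grip":7.5},{"x":2.84,"y":-0.81,"z":0.75,"ax":0,"ay":0,"az":0.03,"grip":7.5},{"x":2.84,"y":-0.81,"z":1.5,"ax":0,"ay":0,"az":0.03,"grip":7.5},{"x":2.84,"y":-0.81,"z":2.25,"ax":0,"ay":0,"az":0.03,"grip":7.5},{"x":0,"y":0,"z":0,"ax":0,"ay":0,"az":0,"grip":7.5},{"x":0,"y":0,"z":0,"ax":0,"ay":0,"az":0,"grip":7.5}]'; python3 go.py 441 145 28 202.5; python3 - <<'E'
from h import *
f=grab_frame("scene"); save(f,"sc3.png",(250,80,450,240),4)
E
```

```text
clock: 5.83
eef_pos: [437.9, 145.1, 120.9]
ee_rot: [-3.141, -0.005, -2.753]
ft_force: [0.9, -0.2, 1.0]
finger_gap: 75.1
grasp_force: 0.0
yaw -157.7 tilt [-180.    -0.3] shift cm [-0.33 -0.13  9.29] len 9.3 az -0.05 t 5.8333 q [-0.13  0.43 -0.34  2.08  0.22  0.67  1.34] F [ 0.9 -0.2  1. ]
```

View pics/sc3.png

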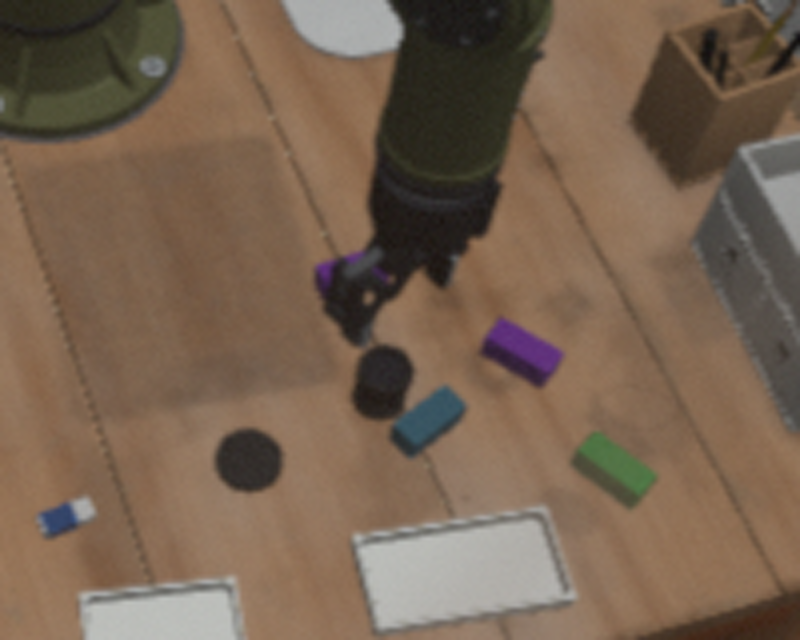

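The fingers straddle the loupe along the case's long side. Now down to grip it.

```bash
python3 -m jog '[{"x":-0.3,"y":-0.1,"z":2,"ax":0,"ay":0,"az":0,"grip":7.5},{"x":0,"y":0,"z":2,"ax":0,"ay":0,"az":0,"grip":7.5},{"x":0,"y":0,"z":2,"ax":0,"ay":0,"az":0,"grip":7.5},{"x":0,"y":0,"z":2,"ax":0,"ay":0,"az":0,"grip":7.5},{"x":0,"y":0,"z":1.2,"ax":0,"ay":0,"az":0,"grip":7.5},{"x":0,"y":0,"z":0,"ax":0,"ay":0,"az":0,"grip":7.5}]'; python3 -m jog '[{"x":0,"y":0,"z":0,"ax":0,"ay":0,"az":0,"grip":5},{"x":0,"y":0,"z":0,"ax":0,"ay":0,"az":0,"grip":4},{"x":0,"y":0,"z":0,"ax":0,"ay":0,"az":0,"grip":4},{"x":0,"y":0,"z":0,"ax":0,"ay":0,"az":0,"grip":4},{"x":0,"y":0,"z":0,"ax":0,"ay":0,"az":0,"grip":4}]'; python3 go.py 441 145 28
```

```text
clock: 6.38
eef_pos: [444.0, 148.0, 28.4]
ee_rot: [3.141, -0.002, -2.751]
ft_force: [0.8, -0.9, 0.7]
finger_gap: 75.3
grasp_force: 0.0
clock: 6.8
eef_pos: [444.8, 147.8, 31.5]
ee_rot: [3.142, 0.003, -2.752]
ft_force: [-1.7, 0.4, 7.5]
finger_gap: 42.2
grasp_force: 60.7
yaw -157.7 tilt [180.    0.2] shift cm [ 0.46 -0.11  0.35] len 0.6 az 0 t 6.8 q [-0.21  0.59 -0.24  2.15  0.32  0.43  1.25] F [-1.7  0.4  7.5]
```

```bash
python3 -m jog '[{"x":0,"y":0,"z":-1,"ax":0,"ay":0,"az":0,"grip":4},{"x":0,"y":0,"z":-2.5,"ax":0,"ay":0,"az":0,"grip":4},{"x":0,"y":0,"z":-3,"ax":0,"ay":0,"az":0,"grip":4},{"x":0,"y":0,"z":-3,"ax":0,"ay":0,"az":0,"grip":4},{"x":0,"y":0,"z":-2,"ax":0,"ay":0,"az":0,"grip":4},{"x":0,"y":0,"z":-1,"ax":0,"ay":0,"az":0,"grip":4}]'; python3 -m jog '[{"x":0,"y":0,"z":0,"ax":0,"ay":0,"az":1.2,"grip":4},{"x":0,"y":0,"z":0,"ax":0,"ay":0,"az":1.2,"grip":4},{"x":0,"y":0,"z":0,"ax":0,"ay":0,"az":1.2,"grip":4},{"x":0,"y":0,"z":0,"ax":0,"ay":0,"az":1.2,"grip":4},{"x":0,"y":0,"z":0,"ax":0,"ay":0,"az":1.2,"grip":4},{"x":0,"y":0,"z":0,"ax":0,"ay":0,"az":1.2,"grip":4},{"x":0,"y":0,"z":0,"ax":0,"ay":0,"az":1.2,"grip":4},{"x":0,"y":0,"z":0,"ax":0,"ay":0,"az":1.2,"grip":4}]';python3 -m jog '[{"x":0,"y":0,"z":0,"ax":0,"ay":0,"az":1.2,"grip":4},{"x":0,"y":0,"z":0,"ax":0,"ay":0,"az":1.2,"grip":4},{"x":0,"y":0,"z":0,"ax":0,"ay":0,"az":1.2,"grip":4},{"x":0,"y":0,"z":0,"ax":0,"ay":0,"az":1.2,"grip":4},{"x":0,"y":0,"z":0,"ax":0,"ay":0,"az":1.2,"grip":4},{"x":0,"y":0,"z":0,"ax":0,"ay":0,"az":1.2,"grip":4},{"x":0,"y":0,"z":0,"ax":0,"ay":0,"az":1.2,"grip":4},{"x":0,"y":0,"z":0,"ax":0,"ay":0,"az":1.2,"grip":4}]'; python3 go.py 608 -333 150 90
```

```text
clock: 7.3
eef_pos: [445.0, 147.5, 158.7]
ee_rot: [-3.141, 0.005, -2.753]
ft_force: [0.7, 0.4, -1.2]
finger_gap: 42.2
grasp_force: 61.0
clock: 7.97
eef_pos: [443.9, 147.1, 155.9]
ee_rot: [3.141, 0.001, 2.688]
ft_force: [0.0, 0.3, -0.3]
finger_gap: 42.2
grasp_force: 60.9
clock: 8.63
eef_pos: [443.9, 147.2, 155.9]
ee_rot: [3.141, -0.0, 1.85]
ft_force: [-0.9, 0.1, -0.2]
finger_gap: 42.5
grasp_force: 60.9
yaw 106.0 tilt [180.  -0.] shift cm [-50.69   2.54   0.57] len 50.8 az 3.2 t 8.6333 q [-0.44  0.37  0.09  2.03 -0.05  0.74 -0.04] F [-0.9  0.1 -0.2]
```

```bash
python3 -m jog '[{"x":-3.2,"y":0.16,"z":0,"ax":0,"ay":0,"az":0,"grip":4},{"x":-3.2,"y":0.16,"z":0,"ax":0,"ay":0,"az":0,"grip":4},{"x":-3.2,"y":0.16,"z":0,"ax":0,"ay":0,"az":0,"grip":4},{"x":-3.2,"y":0.16,"z":0,"ax":0,"ay":0,"az":0,"grip":4},{"x":-3.2,"y":0.16,"z":0,"ax":0,"ay":0,"az":0,"grip":4},{"x":-3.2,"y":0.16,"z":0,"ax":0,"ay":0,"az":0,"grip":4},{"x":-3.2,"y":0.16,"z":0,"ax":0,"ay":0,"az":0,"grip":4},{"x":-3.2,"y":0.16,"z":0,"ax":0,"ay":0,"az":0,"grip":4}]'; python3 -m jog '[{"x":-3.2,"y":0.16,"z":0,"ax":0,"ay":0,"az":0,"grip":4},{"x":-3.2,"y":0.16,"z":0,"ax":0,"ay":0,"az":0,"grip":4},{"x":-3.2,"y":0.16,"z":0,"ax":0,"ay":0,"az":0,"grip":4},{"x":-3.2,"y":0.16,"z":0,"ax":0,"ay":0,"az":0,"grip":4},{"x":-3.2,"y":0.16,"z":0,"ax":0,"ay":0,"az":0,"grip":4},{"x":-3.2,"y":0.16,"z":0,"ax":0,"ay":0,"az":0,"grip":4},{"x":-3.2,"y":0.16,"z":0,"ax":0,"ay":0,"az":0,"grip":4},{"x":0,"y":0,"z":0,"ax":0,"ay":0,"az":0,"grip":4}]';python3 -m jog '[{"x":0,"y":0,"z":0,"ax":0,"ay":0,"az":1.1,"grip":4},{"x":0,"y":0,"z":0,"ax":0,"ay":0,"az":1.1,"grip":4},{"x":0,"y":0,"z":0,"ax":0,"ay":0,"az":1,"grip":4},{"x":0,"y":0,"z":0,"ax":0,"ay":0,"az":0,"grip":4},{"x":0,"y":0,"z":0,"ax":0,"ay":0,"az":0,"grip":4}]'; python3 go.py 608 -333 55 90
```

```text
clock: 9.3
eef_pos: [528.3, -96.5, 156.0]
ee_rot: [3.141, -0.0, 1.855]
ft_force: [0.7, 0.5, -1.4]
finger_gap: 42.4
grasp_force: 60.9
clock: 9.97
eef_pos: [601.3, -314.9, 155.6]
ee_rot: [-3.141, 0.005, 1.849]
ft_force: [-0.9, -1.1, -1.4]
finger_gap: 42.4
grasp_force: 61.0
clock: 10.38
eef_pos: [601.6, -306.5, 155.6]
ee_rot: [3.141, 0.0, 1.579]
ft_force: [-0.3, -0.5, -1.3]
finger_gap: 42.4
grasp_force: 60.9
yaw 90.5 tilt [180.   0.] shift cm [-2.65  0.61 10.06] len 10.4 az 0.09 t 10.3833 q [ 0.33  0.66  0.19  1.48 -0.13  1.01  0.56] F [-0.3 -0.5 -1.3]
```

```bash
python3 -m jog '[{"x":-1.3,"y":0.3,"z":1.5,"ax":0,"ay":0,"az":0,"grip":4},{"x":-1.3,"y":0.3,"z":2.5,"ax":0,"ay":0,"az":0,"grip":4},{"x":0,"y":0,"z":2.5,"ax":0,"ay":0,"az":0,"grip":4},{"x":0,"y":0,"z":2,"ax":0,"ay":0,"az":0,"grip":4},{"x":0,"y":0,"z":1.5,"ax":0,"ay":0,"az":0,"grip":4},{"x":0,"y":0,"z":1,"ax":0,"ay":0,"az":0,"grip":4},{"x":0,"y":0,"z":0.5,"ax":0,"ay":0,"az":0,"grip":4},{"x":0,"y":0,"z":0,"ax":0,"ay":0,"az":0,"grip":4}]';  python3 -m jog '[{"x":0,"y":0,"z":0,"ax":0,"ay":0,"az":0,"grip":4},{"x":0,"y":0,"z":0,"ax":0,"ay":0,"az":0,"grip":4}]'; python3 go.py 608 -333 35 90
```

```text
clock: 11.05
eef_pos: [607.4, -332.5, 39.5]
ee_rot: [-3.14, -0.001, 1.577]
ft_force: [1.2, -0.2, -0.6]
finger_gap: 42.5
grasp_force: 61.0
clock: 11.22
eef_pos: [608.5, -333.2, 41.6]
ee_rot: [3.14, 0.001, 1.577]
ft_force: [-0.1, -0.5, -1.3]
finger_gap: 42.4
grasp_force: 61.0
yaw 90.3 tilt [1.799e+02 1.000e-01] shift cm [ 0.02 -0.05  0.66] len 0.7 az 0.07 t 11.2167 q [ 0.38  0.81  0.16  1.53 -0.16  0.82  0.6 ] F [-0.1 -0.5 -1.3]
```

```bash
python3 -m jog '[{"x":0,"y":0,"z":0.4,"ax":0,"ay":0,"az":0,"grip":4},{"x":0,"y":0,"z":0,"ax":0,"ay":0,"az":0,"grip":4},{"x":0,"y":0,"z":0,"ax":0,"ay":0,"az":0,"grip":4}]';for i in 1; do python3 -m jog '[{"x":0,"y":0,"z":0.15,"ax":0,"ay":0,"az":0,"grip":4},{"x":0,"y":0,"z":0,"ax":0,"ay":0,"az":0,"grip":4}]'; done;  python3 -m jog '[{"x":0,"y":0,"z":0.15,"ax":0,"ay":0,"az":0,"grip":4},{"x":0,"y":0,"z":0,"ax":0,"ay":0,"az":0,"grip":4}]'
```

```text
clock: 11.47
eef_pos: [607.8, -332.7, 36.5]
ee_rot: [3.141, 0.0, 1.576]
ft_force: [0.8, -0.1, -0.0]
finger_gap: 42.5
grasp_force: 61.0
clock: 11.63
eef_pos: [607.8, -332.8, 34.7]
ee_rot: [3.142, 0.0, 1.576]
ft_force: [-1.1, 0.4, -0.9]
finger_gap: 42.8
grasp_force: 61.0
clock: 11.8
eef_pos: [607.8, -332.7, 34.6]
ee_rot: [3.141, -0.0, 1.576]
ft_force: [-2.9, 2.3, 8.3]
finger_gap: 42.2
grasp_force: 61.9
```

Contact came at the expected height. Releasing gently and lifting.

```bash
python3 -m jog '[{"x":0,"y":0,"z":0,"ax":0,"ay":0,"az":0,"grip":4.6},{"x":0,"y":0,"z":0,"ax":0,"ay":0,"az":0,"grip":5.2},{"x":0,"y":0,"z":0,"ax":0,"ay":0,"az":0,"grip":6.5},{"x":0,"y":0,"z":0,"ax":0,"ay":0,"az":0,"grip":6.5},{"x":0,"y":0,"z":0,"ax":0,"ay":0,"az":0,"grip":6.5}]';python3 -m jog '[{"x":0,"y":0,"z":-1,"ax":0,"ay":0,"az":0,"grip":6.5},{"x":0,"y":0,"z":-2,"ax":0,"ay":0,"az":0,"grip":7},{"x":0,"y":0,"z":-3,"ax":0,"ay":0,"az":0,"grip":8},{"x":0,"y":0,"z":-3,"ax":0,"ay":0,"az":0,"grip":8},{"x":0,"y":0,"z":-2,"ax":0,"ay":0,"az":0,"grip":8},{"x":0,"y":0,"z":0,"ax":0,"ay":0,"az":0,"grip":8}]'; python3 go.py 467.5 27.5 110 90
```

```text
clock: 12.22
eef_pos: [607.7, -332.8, 33.1]
ee_rot: [-3.141, -0.0, 1.576]
ft_force: [-0.0, -0.6, -0.5]
finger_gap: 64.9
grasp_force: 0.0
clock: 12.72
eef_pos: [610.0, -334.4, 149.6]
ee_rot: [3.134, 0.005, 1.576]
ft_force: [0.3, -0.2, 0.5]
finger_gap: 80.1
grasp_force: 0.0
yaw 90.3 tilt [179.6   0.3] shift cm [ 36.28 -14.1    3.69] len 39.1 az 0.06 t 12.7167 q [ 0.37  0.69  0.19  1.43 -0.14  1.02  0.59] F [ 0.3 -0.2  0.5]
```

```bash
python3 -m jog '[{"x":3.6,"y":-1.4,"z":0,"ax":0,"ay":0,"az":0,"grip":8},{"x":3.6,"y":-1.4,"z":0,"ax":0,"ay":0,"az":0,"grip":8},{"x":3.6,"y":-1.4,"z":0,"ax":0,"ay":0,"az":0,"grip":8},{"x":3.6,"y":-1.4,"z":0,"ax":0,"ay":0,"az":0,"grip":8},{"x":3.6,"y":-1.4,"z":0,"ax":0,"ay":0,"az":0,"grip":8},{"x":3.6,"y":-1.4,"z":0,"ax":0,"ay":0,"az":0,"grip":8},{"x":3.6,"y":-1.4,"z":0,"ax":0,"ay":0,"az":0,"grip":8},{"x":3.6,"y":-1.4,"z":0,"ax":0,"ay":0,"az":0,"grip":8}]';python3 -m jog '[{"x":3.6,"y":-1.4,"z":1.8,"ax":0,"ay":0,"az":0,"grip":8},{"x":3.6,"y":-1.4,"z":1.8,"ax":0,"ay":0,"az":0,"grip":8},{"x":0,"y":0,"z":0,"ax":0,"ay":0,"az":0,"grip":8},{"x":0,"y":0,"z":0,"ax":0,"ay":0,"az":0,"grip":8},{"x":0,"y":0,"z":0,"ax":0,"ay":0,"az":0,"grip":8}]'; python3 go.py 467.5 27.5 16 90; python3 -c "
from seg import *
f=grab_frame('top')
for k in ['card_case','eraser','sharpener']: print(blob(f,*T[k]))
print(blob(f,[608,-333],'dark',26))
f=grab_frame('scene');print(blob(f,[608,-333],'dark',26))"
```

```text
clock: 13.38
eef_pos: [493.3, -43.9, 143.6]
ee_rot: [3.141, -0.0, 1.576]
ft_force: [0.5, 0.7, -0.5]
finger_gap: 80.2
grasp_force: 0.0
clock: 13.8
eef_pos: [466.9, 24.6, 108.4]
ee_rot: [3.141, 0.0, 1.577]
ft_force: [1.0, 0.1, -0.0]
finger_gap: 80.2
grasp_force: 0.0
yaw 90.3 tilt [180.   0.] shift cm [0.29 0.06 9.24] len 9.2 az 0.07 t 13.8 q [-0.24  0.45  0.19  2.09 -0.14  0.61  0.05] F [ 1.   0.1 -0. ]
None
(array([ 472.9, -119.3], dtype=float32), array([ 474.6, -121.3]), array([20. , 44.3]), 13.3, np.float64(99.3), 101)
(array([ 480.5, -290.6], dtype=float32), array([ 479.9, -290.7]), array([26.6, 16. ]), 89.1, np.float64(86.2), 60)
(array([ 606. , -331.4], dtype=float32), array([ 606. , -330.6]), array([37.3, 49.9]), 43.9, np.float64(139.6), 234)
(array([ 606.8, -330.4], dtype=float32), array([ 607.3, -330.3]), array([53.5, 38.9]), 12.2, np.float64(-168.0), 223)
```

```bash
python3 -m jog '[{"x":0.3,"y":0.06,"z":2,"ax":0,"ay":0,"az":0,"grip":7},{"x":0,"y":0,"z":2,"ax":0,"ay":0,"az":0,"grip":6.2},{"x":0,"y":0,"z":2,"ax":0,"ay":0,"az":0,"grip":6.2},{"x":0,"y":0,"z":1.5,"ax":0,"ay":0,"az":0,"grip":6.2},{"x":0,"y":0,"z":1,"ax":0,"ay":0,"az":0,"grip":6.2},{"x":0,"y":0,"z":0.6,"ax":0,"ay":0,"az":0,"grip":6.2},{"x":0,"y":0,"z":0,"ax":0,"ay":0,"az":0,"grip":6.2},{"x":0,"y":0,"z":0,"ax":0,"ay":0,"az":0,"grip":6.2}]';python3 -m jog '[{"x":0,"y":0,"z":0.15,"ax":0,"ay":0,"az":0,"grip":6.2},{"x":0,"y":0,"z":0,"ax":0,"ay":0,"az":0,"grip":6.2}]'; python3 -m jog '[{"x":0,"y":0,"z":0,"ax":0,"ay":0,"az":0,"grip":6.2},{"x":0,"y":0,"z":0,"ax":0,"ay":0,"az":0,"grip":6.2}]'
```

```text
clock: 14.57
eef_pos: [467.5, 27.0, 17.3]
ee_rot: [3.141, 0.0, 1.574]
ft_force: [-0.3, 0.0, 0.1]
finger_gap: 61.6
grasp_force: 0.0
clock: 14.73
eef_pos: [467.6, 27.7, 16.1]
ee_rot: [3.14, -0.0, 1.576]
ft_force: [0.2, 0.1, 0.6]
finger_gap: 62.4
grasp_force: 0.0
clock: 14.9
eef_pos: [467.4, 27.9, 16.0]
ee_rot: [3.141, -0.0, 1.576]
ft_force: [0.3, -1.0, -0.1]
finger_gap: 62.2
grasp_force: 0.0
```

Close on the cap and check.

```bash
python3 -m jog '[{"x":0,"y":0,"z":0.2,"ax":0,"ay":0,"az":0,"grip":6.2},{"x":0,"y":0,"z":0,"ax":0,"ay":0,"az":0,"grip":5.6},{"x":0,"y":0,"z":0,"ax":0,"ay":0,"az":0,"grip":5},{"x":0,"y":0,"z":0,"ax":0,"ay":0,"az":0,"grip":4.8},{"x":0,"y":0,"z":0,"ax":0,"ay":0,"az":0,"grip":4.8},{"x":0,"y":0,"z":0,"ax":0,"ay":0,"az":0,"grip":4.8}]'; python3 -m jog '[{"x":0,"y":0,"z":-1,"ax":0,"ay":0,"az":0,"grip":4.8},{"x":0,"y":0,"z":-2,"ax":0,"ay":0,"az":0,"grip":4.8},{"x":0,"y":0,"z":-3,"ax":0,"ay":0,"az":0,"grip":4.8},{"x":0,"y":0,"z":-3,"ax":0,"ay":0,"az":0,"grip":4.8},{"x":0,"y":0,"z":-1,"ax":0,"ay":0,"az":0,"grip":4.8},{"x":0,"y":0,"z":0,"ax":0,"ay":0,"az":0,"grip":4.8}]'; python3 go.py 608 -272 110 90
```

```text
clock: 15.4
eef_pos: [467.1, 28.0, 14.2]
ee_rot: [3.141, -0.0, 1.576]
ft_force: [-2.0, 0.7, 10.2]
finger_gap: 49.3
grasp_force: 60.2
clock: 15.9
eef_pos: [468.6, 28.0, 116.2]
ee_rot: [3.137, -0.001, 1.576]
ft_force: [0.3, 0.0, -1.0]
finger_gap: 48.9
grasp_force: 62.0
yaw 90.3 tilt [179.7  -0. ] shift cm [-30.07  13.78   0.67] len 33.1 az 0.06 t 15.9 q [-0.25  0.44  0.2   2.08 -0.14  0.63  0.05] F [ 0.3  0.  -1. ]
```

```bash
python3 -m jog '[{"x":-3,"y":1.38,"z":0,"ax":0,"ay":0,"az":0,"grip":4.8},{"x":-3,"y":1.38,"z":0,"ax":0,"ay":0,"az":0,"grip":4.8},{"x":-3,"y":1.38,"z":0,"ax":0,"ay":0,"az":0,"grip":4.8},{"x":-3,"y":1.38,"z":0,"ax":0,"ay":0,"az":0,"grip":4.8},{"x":-3,"y":1.38,"z":0,"ax":0,"ay":0,"az":0,"grip":4.8},{"x":-3,"y":1.38,"z":0,"ax":0,"ay":0,"az":0,"grip":4.8},{"x":-3,"y":1.38,"z":0,"ax":0,"ay":0,"az":0,"grip":4.8},{"x":-3,"y":1.38,"z":0,"ax":0,"ay":0,"az":0,"grip":4.8}]';python3 -m jog '[{"x":-3,"y":1.38,"z":0,"ax":0,"ay":0,"az":0,"grip":4.8},{"x":-3,"y":1.38,"z":0,"ax":0,"ay":0,"az":0,"grip":4.8},{"x":0,"y":0,"z":0,"ax":0,"ay":0,"az":0,"grip":4.8},{"x":0,"y":0,"z":0,"ax":0,"ay":0,"az":0,"grip":4.8},{"x":0,"y":0,"z":0,"ax":0,"ay":0,"az":0,"grip":4.8}]'; python3 go.py 608 -272 24 90
```

```text
clock: 16.57
eef_pos: [578.7, -212.8, 112.2]
ee_rot: [-3.14, -0.001, 1.576]
ft_force: [0.0, 0.3, -0.1]
finger_gap: 49.3
grasp_force: 62.0
clock: 16.98
eef_pos: [605.9, -270.4, 112.1]
ee_rot: [-3.139, -0.002, 1.576]
ft_force: [0.4, 0.2, -0.6]
finger_gap: 49.4
grasp_force: 62.1
yaw 90.3 tilt [-1.799e+02 -1.000e-01] shift cm [-0.17  0.22  8.8 ] len 8.8 az 0.06 t 16.9833 q [ 0.29  0.69  0.17  1.56 -0.14  0.91  0.51] F [ 0.4  0.2 -0.6]
```

```bash
python3 -m jog '[{"x":-0.1,"y":0.2,"z":2,"ax":0,"ay":0,"az":0,"grip":4.8},{"x":0,"y":0,"z":2,"ax":0,"ay":0,"az":0,"grip":4.8},{"x":0,"y":0,"z":2,"ax":0,"ay":0,"az":0,"grip":4.8},{"x":0,"y":0,"z":1.5,"ax":0,"ay":0,"az":0,"grip":4.8},{"x":0,"y":0,"z":0.8,"ax":0,"ay":0,"az":0,"grip":4.8},{"x":0,"y":0,"z":0.4,"ax":0,"ay":0,"az":0,"grip":4.8},{"x":0,"y":0,"z":0,"ax":0,"ay":0,"az":0,"grip":4.8},{"x":0,"y":0,"z":0,"ax":0,"ay":0,"az":0,"grip":4.8}]';python3 -m jog '[{"x":0,"y":0,"z":0.3,"ax":0,"ay":0,"az":0,"grip":4.8},{"x":0,"y":0,"z":0,"ax":0,"ay":0,"az":0,"grip":4.8},{"x":0,"y":0,"z":0,"ax":0,"ay":0,"az":0,"grip":4.8}]'; python3 -m jog '[{"x":0,"y":0,"z":0.15,"ax":0,"ay":0,"az":0,"grip":4.8},{"x":0,"y":0,"z":0,"ax":0,"ay":0,"az":0,"grip":4.8}]'; python3 -m jog '[{"x":0,"y":0,"z":0,"ax":0,"ay":0,"az":0,"grip":4.8}]'
```

```text
clock: 17.65
eef_pos: [609.1, -272.0, 27.3]
ee_rot: [3.141, 0.0, 1.577]
ft_force: [0.1, 0.1, 0.9]
finger_gap: 49.1
grasp_force: 62.1
clock: 17.9
eef_pos: [608.9, -272.5, 24.1]
ee_rot: [3.141, 0.0, 1.576]
ft_force: [0.4, 0.5, 0.3]
finger_gap: 49.1
grasp_force: 62.1
clock: 18.07
eef_pos: [608.7, -272.4, 22.1]
ee_rot: [3.141, 0.0, 1.576]
ft_force: [0.2, -0.6, 0.1]
finger_gap: 48.8
grasp_force: 62.1
clock: 18.15
eef_pos: [608.6, -272.4, 22.1]
ee_rot: [3.142, 0.0, 1.576]
ft_force: [-1.1, -0.1, 0.2]
finger_gap: 49.3
grasp_force: 62.1
```

Lower 4 mm more and release.

```bash
python3 -m jog '[{"x":0,"y":0,"z":0.25,"ax":0,"ay":0,"az":0,"grip":4.8},{"x":0,"y":0,"z":0,"ax":0,"ay":0,"az":0,"grip":4.8},{"x":0,"y":0,"z":0,"ax":0,"ay":0,"az":0,"grip":4.8}]'; python3 -m jog '[{"x":0,"y":0,"z":0.2,"ax":0,"ay":0,"az":0,"grip":4.8},{"x":0,"y":0,"z":0,"ax":0,"ay":0,"az":0,"grip":4.8},{"x":0,"y":0,"z":0,"ax":0,"ay":0,"az":0,"grip":4.8}]';python3 -m jog '[{"x":0,"y":0,"z":0,"ax":0,"ay":0,"az":0,"grip":5.4},{"x":0,"y":0,"z":0,"ax":0,"ay":0,"az":0,"grip":6.2},{"x":0,"y":0,"z":0,"ax":0,"ay":0,"az":0,"grip":6.2},{"x":0,"y":0,"z":0,"ax":0,"ay":0,"az":0,"grip":6.2}]';python3 -m jog '[{"x":0,"y":0,"z":-1,"ax":0,"ay":0,"az":0,"grip":6.2},{"x":0,"y":0,"z":-2,"ax":0,"ay":0,"az":0,"grip":6.2},{"x":0,"y":0,"z":-3,"ax":0,"ay":0,"az":0,"grip":6.2},{"x":0,"y":0,"z":-3,"ax":0,"ay":0,"az":0,"grip":6.2},{"x":0,"y":0,"z":-1,"ax":0,"ay":0,"az":0,"grip":6.2},{"x":0,"y":0,"z":0,"ax":0,"ay":0,"az":0,"grip":6.2}]'; python3 go.py 478.5 171 110 112.3
```

```text
clock: 18.4
eef_pos: [608.6, -272.3, 19.4]
ee_rot: [-3.141, -0.0, 1.576]
ft_force: [-0.2, 0.2, -0.9]
finger_gap: 49.3
grasp_force: 62.1
clock: 18.65
eef_pos: [608.7, -272.3, 17.5]
ee_rot: [-3.141, -0.0, 1.576]
ft_force: [1.0, 0.7, 1.0]
finger_gap: 49.4
grasp_force: 62.1
clock: 18.98
eef_pos: [608.7, -272.4, 17.6]
ee_rot: [3.142, 0.0, 1.576]
ft_force: [0.8, 0.5, -1.3]
finger_gap: 61.8
grasp_force: 0.0
clock: 19.48
eef_pos: [610.5, -273.4, 121.9]
ee_rot: [3.135, 0.003, 1.576]
ft_force: [0.1, -0.2, 0.3]
finger_gap: 61.9
grasp_force: 0.0
yaw 90.3 tilt [179.6   0.2] shift cm [ 44.51 -12.98   0.99] len 46.4 az -4.4 t 19.4833 q [ 0.29  0.68  0.17  1.54 -0.14  0.92  0.51] F [ 0.1 -0.2  0.3]
```

```bash
python3 go.py 480 -290.5 70 82; python3 -m jog '[{"x":-0.4,"y":-3.2,"z":1.2,"ax":0,"ay":0,"az":0,"grip":5},{"x":-0.4,"y":-3.2,"z":1.2,"ax":0,"ay":0,"az":0,"grip":5},{"x":-0.4,"y":-3.2,"z":1.2,"ax":0,"ay":0,"az":0,"grip":4},{"x":-0.4,"y":-3.2,"z":1.2,"ax":0,"ay":0,"az":0,"grip":4},{"x":0,"y":0,"z":0,"ax":0,"ay":0,"az":0.8,"grip":4},{"x":0,"y":0,"z":0,"ax":0,"ay":0,"az":0.86,"grip":4},{"x":0,"y":0,"z":0,"ax":0,"ay":0,"az":0,"grip":4},{"x":0,"y":0,"z":0,"ax":0,"ay":0,"az":0,"grip":4}]';python3 go.py 480 -290.5 17 82;  python3 -c "
from seg import *
for n in('top','scene'):
  f=grab_frame(n)
  print(blob(f,*T['sharpener']))
  print(blob(f,[608,-331],'dark',26),blob(f,[608,-272],'dark',9))
save(f,'sc4.png',(130,160,330,310),4)"
```

```text
yaw 90.3 tilt [179.6   0.2] shift cm [ -1.62 -13.09   5.12] len 14.1 az 1.66 t 19.4833 q [ 0.29  0.68  0.17  1.54 -0.14  0.92  0.51] F [ 0.1 -0.2  0.3]
clock: 20.15
eef_pos: [480.6, -288.7, 69.0]
ee_rot: [-3.141, -0.0, 1.434]
ft_force: [-0.0, 0.0, 0.4]
finger_gap: 39.9
grasp_force: 0.0
yaw 82.1 tilt [-179.9   -0. ] shift cm [-0.19 -0.03  5.2 ] len 5.2 az 0.03 t 20.15 q [ 0.37  0.62  0.19  1.89 -0.18  0.65  0.54] F [-0.   0.   0.4]
None
None (array([ 605.9, -272.7], dtype=float32), array([ 605.6, -272.6]), array([45.5, 46.6]), 44.0, np.float64(165.9), 248)
(array([ 481.2, -281. ], dtype=float32), array([ 480.8, -280.7]), array([ 6. , 10.4]), 77.7, np.float64(-178.2), 11)
(array([ 606.7, -330.6], dtype=float32), array([ 606.6, -330.4]), array([53.2, 40.4]), 29.0, np.float64(-167.7), 225) (array([ 608.4, -272.2], dtype=float32), array([ 609.1, -271.6]), array([45.4, 48.1]), 76.4, np.float64(-179.9), 225)
```

View pics/sc4.png

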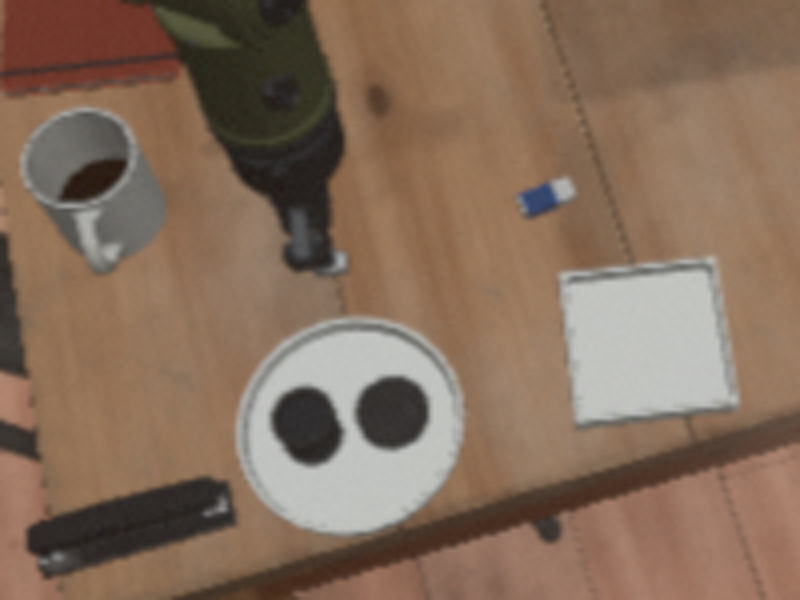

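The loupe and cap sit side by side in the round tray. Now the sharpener: the finger pads are over it.

```bash
python3 -m jog '[{"x":-0.15,"y":0,"z":1.5,"ax":0,"ay":0,"az":0,"grip":4},{"x":0,"y":0,"z":1.5,"ax":0,"ay":0,"az":0,"grip":4},{"x":0,"y":0,"z":1.2,"ax":0,"ay":0,"az":0,"grip":4},{"x":0,"y":0,"z":0.8,"ax":0,"ay":0,"az":0,"grip":4},{"x":0,"y":0,"z":0.2,"ax":0,"ay":0,"az":0,"grip":4},{"x":0,"y":0,"z":0,"ax":0,"ay":0,"az":0,"grip":4},{"x":0,"y":0,"z":0,"ax":0,"ay":0,"az":0,"grip":4}]';python3 -m jog '[{"x":0,"y":0,"z":0,"ax":0,"ay":0,"az":0,"grip":3},{"x":0,"y":0,"z":0,"ax":0,"ay":0,"az":0,"grip":2},{"x":0,"y":0,"z":0,"ax":0,"ay":0,"az":0,"grip":1.2},{"x":0,"y":0,"z":0,"ax":0,"ay":0,"az":0,"grip":1.2},{"x":0,"y":0,"z":0,"ax":0,"ay":0,"az":0,"grip":1.2},{"x":0,"y":0,"z":0,"ax":0,"ay":0,"az":0,"grip":1.2}]'
```

```text
clock: 20.83
eef_pos: [480.8, -290.7, 17.9]
ee_rot: [3.141, 0.0, 1.432]
ft_force: [-0.6, -0.5, 0.3]
finger_gap: 40.1
grasp_force: 0.0
clock: 21.33
eef_pos: [480.9, -290.7, 18.4]
ee_rot: [3.14, 0.0, 1.431]
ft_force: [-0.6, 0.9, 5.8]
finger_gap: 13.3
grasp_force: 52.3
```

```bash
python3 -m jog '[{"x":0,"y":0,"z":-1,"ax":0,"ay":0,"az":0,"grip":1.2},{"x":0,"y":0,"z":-2,"ax":0,"ay":0,"az":0,"grip":1.2},{"x":0,"y":0,"z":-3,"ax":0,"ay":0,"az":0,"grip":1.2},{"x":0,"y":0,"z":-3,"ax":0,"ay":0,"az":0,"grip":1.2},{"x":0,"y":0,"z":-1,"ax":0,"ay":0,"az":0,"grip":1.2},{"x":0,"y":0,"z":0,"ax":0,"ay":0,"az":0,"grip":1.2}]'; python3 go.py 608 186 115 82.5
```

```text
clock: 21.83
eef_pos: [482.0, -291.5, 121.0]
ee_rot: [3.136, 0.002, 1.431]
ft_force: [-1.0, -0.2, -0.2]
finger_gap: 12.9
grasp_force: 51.7
yaw 82.0 tilt [1.797e+02 1.000e-01] shift cm [49.04  5.83  0.53] len 49.4 az -0.1 t 21.8333 q [ 0.36  0.55  0.22  1.84 -0.16  0.77  0.52] F [-1.  -0.2 -0.2]
```

```bash
python3 -m jog '[{"x":3.2,"y":0.38,"z":0,"ax":0,"ay":0,"az":0,"grip":1.2},{"x":3.2,"y":0.38,"z":0,"ax":0,"ay":0,"az":0,"grip":1.2},{"x":3.2,"y":0.38,"z":0,"ax":0,"ay":0,"az":0,"grip":1.2},{"x":3.2,"y":0.38,"z":0,"ax":0,"ay":0,"az":0,"grip":1.2},{"x":3.2,"y":0.38,"z":0,"ax":0,"ay":0,"az":0,"grip":1.2},{"x":3.2,"y":0.38,"z":0,"ax":0,"ay":0,"az":0,"grip":1.2},{"x":3.2,"y":0.38,"z":0,"ax":0,"ay":0,"az":0,"grip":1.2},{"x":3.2,"y":0.38,"z":0,"ax":0,"ay":0,"az":0,"grip":1.2}]';python3 -m jog '[{"x":3.2,"y":0.38,"z":0,"ax":0,"ay":0,"az":0,"grip":1.2},{"x":3.2,"y":0.38,"z":0,"ax":0,"ay":0,"az":0,"grip":1.2},{"x":3.2,"y":0.38,"z":0,"ax":0,"ay":0,"az":0,"grip":1.2},{"x":3.2,"y":0.38,"z":0,"ax":0,"ay":0,"az":0,"grip":1.2},{"x":3.2,"y":0.38,"z":0,"ax":0,"ay":0,"az":0,"grip":1.2},{"x":3.2,"y":0.38,"z":0,"ax":0,"ay":0,"az":0,"grip":1.2},{"x":3.2,"y":0.38,"z":0,"ax":0,"ay":0,"az":0,"grip":1.2},{"x":0,"y":0,"z":0,"ax":0,"ay":0,"az":0,"grip":1.2}]';python3 -m jog '[{"x":0,"y":0,"z":0,"ax":0,"ay":0,"az":0,"grip":1.2},{"x":0,"y":0,"z":0,"ax":0,"ay":0,"az":0,"grip":1.2},{"x":0,"y":0,"z":0,"ax":0,"ay":0,"az":0,"grip":1.2}]'; python3 go.py 606 186 30 82.5
```

```text
clock: 22.5
eef_pos: [545.7, -39.5, 116.5]
ee_rot: [-3.14, 0.0, 1.431]
ft_force: [0.5, -0.1, -1.1]
finger_gap: 13.1
grasp_force: 51.7
clock: 23.17
eef_pos: [603.4, 186.1, 115.8]
ee_rot: [-3.14, -0.004, 1.44]
ft_force: [0.8, 1.3, -0.1]
finger_gap: 13.0
grasp_force: 51.7
clock: 23.42
eef_pos: [603.4, 175.1, 117.0]
ee_rot: [-3.141, 0.001, 1.429]
ft_force: [0.5, -0.0, 1.2]
finger_gap: 13.2
grasp_force: 51.7
yaw 81.9 tilt [-1.799e+02  1.000e-01] shift cm [1.13 0.11 8.7 ] len 8.8 az -0.12 t 23.4167 q [-0.47  0.64  0.25  1.66 -0.19  0.87 -0.29] F [ 0.5 -0.   1.2]
```

```bash
python3 -m jog '[{"x":0.6,"y":0.05,"z":2,"ax":0,"ay":0,"az":0,"grip":1.2},{"x":0.5,"y":0.05,"z":2,"ax":0,"ay":0,"az":0,"grip":1.2},{"x":0,"y":0,"z":2,"ax":0,"ay":0,"az":0,"grip":1.2},{"x":0,"y":0,"z":1.5,"ax":0,"ay":0,"az":0,"grip":1.2},{"x":0,"y":0,"z":0.8,"ax":0,"ay":0,"az":0,"grip":1.2},{"x":0,"y":0,"z":0.4,"ax":0,"ay":0,"az":0,"grip":1.2},{"x":0,"y":0,"z":0,"ax":0,"ay":0,"az":0,"grip":1.2},{"x":0,"y":0,"z":0,"ax":0,"ay":0,"az":0,"grip":1.2}]'; python3 -m jog '[{"x":0,"y":0,"z":0.3,"ax":0,"ay":0,"az":0,"grip":1.2},{"x":0,"y":0,"z":0,"ax":0,"ay":0,"az":0,"grip":1.2},{"x":0,"y":0,"z":0,"ax":0,"ay":0,"az":0,"grip":1.2}]'; python3 go.py 606 186 22
```

```text
clock: 24.08
eef_pos: [606.8, 187.1, 31.3]
ee_rot: [3.141, -0.0, 1.43]
ft_force: [-0.0, -0.4, -0.1]
finger_gap: 13.1
grasp_force: 51.7
clock: 24.33
eef_pos: [606.5, 187.7, 28.1]
ee_rot: [3.141, -0.0, 1.431]
ft_force: [-0.1, -0.1, 0.4]
finger_gap: 13.3
grasp_force: 51.7
yaw 82.0 tilt [180.  -0.] shift cm [-0.18 -0.03  0.61] len 0.6 az 0 t 24.3333 q [-0.46  0.76  0.21  1.71 -0.23  0.7  -0.27] F [-0.1 -0.1  0.4]
```

```bash
python3 -m jog '[{"x":0,"y":0,"z":0.4,"ax":0,"ay":0,"az":0,"grip":1.2},{"x":0,"y":0,"z":0.2,"ax":0,"ay":0,"az":0,"grip":1.2},{"x":0,"y":0,"z":0,"ax":0,"ay":0,"az":0,"grip":1.2},{"x":0,"y":0,"z":0,"ax":0,"ay":0,"az":0,"grip":1.2}]'; python3 -m jog '[{"x":0,"y":0,"z":0,"ax":0,"ay":0,"az":0,"grip":1.8},{"x":0,"y":0,"z":0,"ax":0,"ay":0,"az":0,"grip":2.6},{"x":0,"y":0,"z":0,"ax":0,"ay":0,"az":0,"grip":2.6},{"x":0,"y":0,"z":0,"ax":0,"ay":0,"az":0,"grip":2.6}]';python3 -m jog '[{"x":0,"y":0,"z":-1,"ax":0,"ay":0,"az":0,"grip":2.6},{"x":0,"y":0,"z":-2,"ax":0,"ay":0,"az":0,"grip":2.6},{"x":0,"y":0,"z":-3,"ax":0,"ay":0,"az":0,"grip":4.5},{"x":0,"y":0,"z":-3,"ax":0,"ay":0,"az":0,"grip":4.5},{"x":0,"y":0,"z":-1,"ax":0,"ay":0,"az":0,"grip":4.5},{"x":0,"y":0,"z":0,"ax":0,"ay":0,"az":0,"grip":4.5}]'; python3 go.py 473.5 -119 115 99.5;  python3 go.py 478.5 171 115 112.3
```

```text
clock: 24.67
eef_pos: [606.3, 187.7, 21.5]
ee_rot: [-3.142, -0.0, 1.431]
ft_force: [-0.8, 0.4, 0.1]
finger_gap: 13.4
grasp_force: 51.8
clock: 25.0
eef_pos: [606.3, 187.6, 21.5]
ee_rot: [-3.141, 0.0, 1.431]
ft_force: [-0.2, 0.1, -0.4]
finger_gap: 25.9
grasp_force: 0.0
clock: 25.5
eef_pos: [608.2, 187.9, 125.6]
ee_rot: [3.136, -0.003, 1.431]
ft_force: [-0.3, -0.1, -0.3]
finger_gap: 44.9
grasp_force: 0.0
yaw 82.0 tilt [179.7  -0.2] shift cm [-32.27  -9.07   0.92] len 33.5 az -3.5 t 25.5 q [-0.49  0.64  0.25  1.63 -0.19  0.89 -0.3 ] F [-0.3 -0.1 -0.3]
yaw 82.0 tilt [179.7  -0.2] shift cm [ -3.49 -12.62   0.98] len 13.1 az -6.06 t 25.5 q [-0.49  0.64  0.25  1.63 -0.19  0.89 -0.3 ] F [-0.3 -0.1 -0.3]
```

Now the case: I'll hover over it, turn, and look.

```bash
python3 -m jog '[{"x":-0.9,"y":-3.15,"z":0,"ax":0,"ay":0,"az":0,"grip":5.5},{"x":-0.9,"y":-3.15,"z":0,"ax":0,"ay":0,"az":0,"grip":5.5},{"x":-0.9,"y":-3.15,"z":0,"ax":0,"ay":0,"az":0,"grip":5.5},{"x":-0.8,"y":-3.15,"z":0,"ax":0,"ay":0,"az":0,"grip":5.5},{"x":0,"y":0,"z":0.5,"ax":0,"ay":0,"az":-1.2,"grip":5.5},{"x":0,"y":0,"z":0.5,"ax":0,"ay":0,"az":-1.2,"grip":5.5},{"x":0,"y":0,"z":0.5,"ax":0,"ay":0,"az":-1.2,"grip":5.5},{"x":0,"y":0,"z":0,"ax":0,"ay":0,"az":-1.2,"grip":5.5}]';python3 -m jog '[{"x":0,"y":0,"z":0,"ax":0,"ay":0,"az":-1.2,"grip":5.5},{"x":0,"y":0,"z":0,"ax":0,"ay":0,"az":0,"grip":5.5},{"x":0,"y":0,"z":0,"ax":0,"ay":0,"az":0,"grip":5.5}]';python3 go.py 478.5 171 23 112.3;  python3 -c "
from seg import *
f=grab_frame('scene')
print(blob(f,*T['card_case']))
save(f,'sc5.png',(290,120,430,225),5)"
```

```text
clock: 26.17
eef_pos: [475.4, 170.3, 105.2]
ee_rot: [-3.139, 0.0, 1.856]
ft_force: [-0.4, -0.1, 0.6]
finger_gap: 55.3
grasp_force: 0.0
clock: 26.42
eef_pos: [476.2, 170.2, 106.0]
ee_rot: [-3.14, -0.0, 1.951]
ft_force: [-0.7, 0.2, -0.4]
finger_gap: 55.2
grasp_force: 0.0
yaw 111.8 tilt [-179.9   -0. ] shift cm [-0.02  0.25  8.3 ] len 8.3 az -0.1 t 26.4167 q [-0.46  0.49  0.1   1.99 -0.08  0.66  0.07] F [-0.7  0.2 -0.4]
(array([478.4, 172.2], dtype=float32), array([478.5, 172.5]), array([24.8, 54.3]), 22.1, np.float64(113.8), 125)
```

View pics/sc5.png

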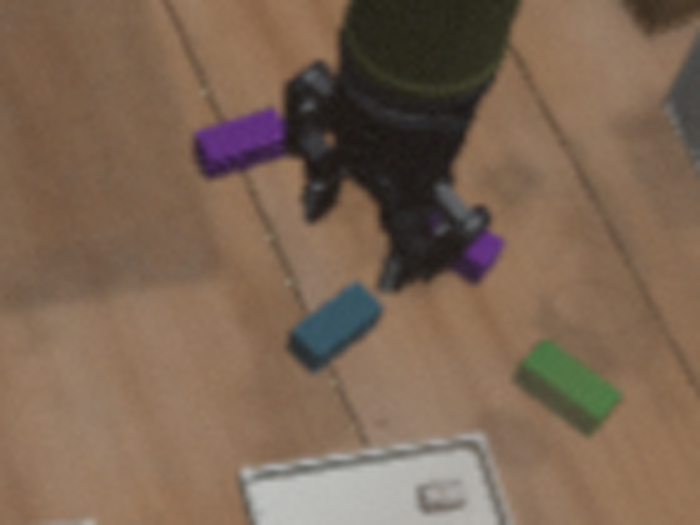

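```bash
python3 -m jog '[{"x":0,"y":0.25,"z":2,"ax":0,"ay":0,"az":-0.1,"grip":5.5},{"x":0,"y":0,"z":2,"ax":0,"ay":0,"az":0,"grip":5.5},{"x":0,"y":0,"z":2,"ax":0,"ay":0,"az":0,"grip":5.5},{"x":0,"y":0,"z":1.5,"ax":0,"ay":0,"az":0,"grip":5.5},{"x":0,"y":0,"z":0.8,"ax":0,"ay":0,"az":0,"grip":5.5},{"x":0,"y":0,"z":0,"ax":0,"ay":0,"az":0,"grip":5.5},{"x":0,"y":0,"z":0,"ax":0,"ay":0,"az":0,"grip":5.5}]';python3 -m jog '[{"x":0,"y":0,"z":0,"ax":0,"ay":0,"az":0,"grip":4},{"x":0,"y":0,"z":0,"ax":0,"ay":0,"az":0,"grip":3},{"x":0,"y":0,"z":0,"ax":0,"ay":0,"az":0,"grip":2.3},{"x":0,"y":0,"z":0,"ax":0,"ay":0,"az":0,"grip":2.3},{"x":0,"y":0,"z":0,"ax":0,"ay":0,"az":0,"grip":2.3},{"x":0,"y":0,"z":0,"ax":0,"ay":0,"az":0,"grip":2.3}]';python3 -m jog '[{"x":0,"y":0,"z":-1,"ax":0,"ay":0,"az":0,"grip":2.3},{"x":0,"y":0,"z":-2,"ax":0,"ay":0,"az":0,"grip":2.3},{"x":0,"y":0,"z":-3,"ax":0,"ay":0,"az":0,"grip":2.3},{"x":0,"y":0,"z":-3,"ax":0,"ay":0,"az":0,"grip":2.3},{"x":0,"y":0,"z":-1,"ax":0,"ay":0,"az":0,"grip":2.3},{"x":0,"y":0,"z":0,"ax":0,"ay":0,"az":0,"grip":2.3}]'; python3 go.py 608 -83.5 115 82
```

```text
clock: 27.05
eef_pos: [478.9, 171.4, 23.5]
ee_rot: [-3.141, 0.0, 1.962]
ft_force: [-0.9, 0.7, 0.7]
finger_gap: 55.0
grasp_force: 0.0
clock: 27.55
eef_pos: [479.6, 171.7, 24.8]
ee_rot: [3.14, -0.0, 1.963]
ft_force: [-0.7, -0.7, 5.1]
finger_gap: 24.6
grasp_force: 59.2
clock: 28.05
eef_pos: [480.7, 172.0, 127.4]
ee_rot: [3.135, -0.0, 1.963]
ft_force: [1.0, -0.4, -0.5]
finger_gap: 24.6
grasp_force: 59.0
yaw 112.5 tilt [179.6  -0. ] shift cm [-28.47   1.99   1.26] len 28.6 az 6.1 t 28.05 q [-0.46  0.46  0.1   1.97 -0.07  0.71  0.08] F [ 1.  -0.4 -0.5]
```

```bash
python3 -m jog '[{"x":-3.6,"y":0.25,"z":0,"ax":0,"ay":0,"az":0,"grip":2.3},{"x":-3.6,"y":0.25,"z":0,"ax":0,"ay":0,"az":0,"grip":2.3},{"x":-3.6,"y":0.25,"z":0,"ax":0,"ay":0,"az":0,"grip":2.3},{"x":-3.6,"y":0.25,"z":0,"ax":0,"ay":0,"az":0,"grip":2.3},{"x":-3.6,"y":0.25,"z":0,"ax":0,"ay":0,"az":0,"grip":2.3},{"x":-3.6,"y":0.25,"z":0,"ax":0,"ay":0,"az":0,"grip":2.3},{"x":-3.6,"y":0.25,"z":0,"ax":0,"ay":0,"az":0,"grip":2.3},{"x":-3.6,"y":0.25,"z":0,"ax":0,"ay":0,"az":0,"grip":2.3}]';python3 -m jog '[{"x":0,"y":0,"z":0,"ax":0,"ay":0,"az":1.2,"grip":2.3},{"x":0,"y":0,"z":0,"ax":0,"ay":0,"az":1.2,"grip":2.3},{"x":0,"y":0,"z":0,"ax":0,"ay":0,"az":1.2,"grip":2.3},{"x":0,"y":0,"z":0,"ax":0,"ay":0,"az":1.2,"grip":2.3},{"x":0,"y":0,"z":0,"ax":0,"ay":0,"az":1.2,"grip":2.3},{"x":0,"y":0,"z":0,"ax":0,"ay":0,"az":0,"grip":2.3},{"x":0,"y":0,"z":0,"ax":0,"ay":0,"az":0,"grip":2.3},{"x":0,"y":0,"z":0,"ax":0,"ay":0,"az":0,"grip":2.3}]';python3 go.py 608 -83.5 36 82
```

```text
clock: 28.72
eef_pos: [607.7, -88.6, 123.1]
ee_rot: [-3.141, -0.001, 1.963]
ft_force: [0.4, 0.4, 0.3]
finger_gap: 24.5
grasp_force: 59.0
clock: 29.38
eef_pos: [607.4, -86.8, 123.3]
ee_rot: [-3.141, 0.0, 1.443]
ft_force: [0.5, 0.6, -0.9]
finger_gap: 24.3
grasp_force: 58.9
yaw 82.7 tilt [-180.    0.] shift cm [0.34 0.02 8.73] len 8.7 az 0.14 t 29.3833 q [-0.04  0.61  0.24  1.69 -0.18  0.86  0.14] F [ 0.5  0.6 -0.9]
```

Contact is expected at TCP z ≈ 27.8.

```bash
python3 -m jog '[{"x":0.3,"y":0,"z":2,"ax":0,"ay":0,"az":0,"grip":2.3},{"x":0,"y":0,"z":2,"ax":0,"ay":0,"az":0,"grip":2.3},{"x":0,"y":0,"z":2,"ax":0,"ay":0,"az":0,"grip":2.3},{"x":0,"y":0,"z":1.5,"ax":0,"ay":0,"az":0,"grip":2.3},{"x":0,"y":0,"z":0.8,"ax":0,"ay":0,"az":0,"grip":2.3},{"x":0,"y":0,"z":0.4,"ax":0,"ay":0,"az":0,"grip":2.3},{"x":0,"y":0,"z":0,"ax":0,"ay":0,"az":0,"grip":2.3},{"x":0,"y":0,"z":0,"ax":0,"ay":0,"az":0,"grip":2.3}]'; python3 -m jog '[{"x":0,"y":0,"z":0.3,"ax":0,"ay":0,"az":0,"grip":2.3},{"x":0,"y":0,"z":0.2,"ax":0,"ay":0,"az":0,"grip":2.3},{"x":0,"y":0,"z":0.2,"ax":0,"ay":0,"az":0,"grip":2.3},{"x":0,"y":0,"z":0,"ax":0,"ay":0,"az":0,"grip":2.3},{"x":0,"y":0,"z":0,"ax":0,"ay":0,"az":0,"grip":2.3}]'
```

```text
clock: 30.05
eef_pos: [608.5, -84.2, 37.2]
ee_rot: [3.141, 0.0, 1.44]
ft_force: [1.1, 1.0, 0.1]
finger_gap: 24.5
grasp_force: 59.0
clock: 30.47
eef_pos: [608.0, -83.9, 29.6]
ee_rot: [-3.142, -0.0, 1.44]
ft_force: [0.8, -0.3, 0.5]
finger_gap: 24.8
grasp_force: 59.0
```

```bash
python3 -m jog '[{"x":0,"y":0,"z":0.15,"ax":0,"ay":0,"az":0,"grip":2.3},{"x":0,"y":0,"z":0,"ax":0,"ay":0,"az":0,"grip":2.3},{"x":0,"y":0,"z":0,"ax":0,"ay":0,"az":0,"grip":2.3}]'; python3 -m jog '[{"x":0,"y":0,"z":0,"ax":0,"ay":0,"az":0,"grip":3},{"x":0,"y":0,"z":0,"ax":0,"ay":0,"az":0,"grip":4.5},{"x":0,"y":0,"z":0,"ax":0,"ay":0,"az":0,"grip":4.5},{"x":0,"y":0,"z":0,"ax":0,"ay":0,"az":0,"grip":4.5}]';python3 -m jog '[{"x":0,"y":0,"z":-1,"ax":0,"ay":0,"az":0,"grip":4.5},{"x":0,"y":0,"z":-2,"ax":0,"ay":0,"az":0,"grip":4.5},{"x":0,"y":0,"z":-3,"ax":0,"ay":0,"az":0,"grip":4.5},{"x":0,"y":0,"z":-3,"ax":0,"ay":0,"az":0,"grip":4.5},{"x":0,"y":0,"z":-1,"ax":0,"ay":0,"az":0,"grip":4.5},{"x":0,"y":0,"z":0,"ax":0,"ay":0,"az":0,"grip":4.5}]'; python3 go.py 473.5 -119 90 99.5
```

```text
clock: 30.72
eef_pos: [608.1, -84.0, 28.1]
ee_rot: [-3.142, 0.0, 1.44]
ft_force: [0.4, -0.5, 0.1]
finger_gap: 24.5
grasp_force: 59.0
clock: 31.05
eef_pos: [608.1, -84.0, 28.1]
ee_rot: [3.141, 0.0, 1.44]
ft_force: [-0.3, -0.4, 0.4]
finger_gap: 44.9
grasp_force: 0.0
clock: 31.55
eef_pos: [609.9, -84.5, 132.0]
ee_rot: [3.135, -0.0, 1.44]
ft_force: [-0.4, -0.4, -0.8]
finger_gap: 44.6
grasp_force: 0.0
yaw 82.5 tilt [179.6  -0. ] shift cm [ -5.2  -13.1    4.12] len 14.7 az -3.4 t 31.55 q [-0.05  0.6   0.24  1.69 -0.18  0.87  0.14] F [-0.4 -0.4 -0.8]
```

Now the eraser.

```bash
python3 -m jog '[{"x":-1.3,"y":-3.27,"z":1,"ax":0,"ay":0,"az":0,"grip":4.5},{"x":-1.3,"y":-3.27,"z":1,"ax":0,"ay":0,"az":0,"grip":4.5},{"x":-1.3,"y":-3.27,"z":1,"ax":0,"ay":0,"az":0,"grip":4.5},{"x":-1.3,"y":-3.27,"z":1,"ax":0,"ay":0,"az":0,"grip":4.5},{"x":0,"y":0,"z":0,"ax":0,"ay":0,"az":-1.1,"grip":4.5},{"x":0,"y":0,"z":0,"ax":0,"ay":0,"az":-1.1,"grip":4.5},{"x":0,"y":0,"z":0,"ax":0,"ay":0,"az":-1.2,"grip":4.5},{"x":0,"y":0,"z":0,"ax":0,"ay":0,"az":0,"grip":4.5}]';python3 -m jog '[{"x":0,"y":0,"z":0,"ax":0,"ay":0,"az":0,"grip":4.5},{"x":0,"y":0,"z":0,"ax":0,"ay":0,"az":0,"grip":4.5}]';python3 go.py 473.5 -119 17 99.5
```

```text
clock: 32.22
eef_pos: [470.9, -118.5, 87.5]
ee_rot: [-3.14, -0.001, 1.741]
ft_force: [0.2, -0.3, -0.2]
finger_gap: 45.2
grasp_force: 0.0
clock: 32.38
eef_pos: [471.4, -118.4, 87.8]
ee_rot: [-3.141, -0.0, 1.733]
ft_force: [0.6, 0.5, -0.8]
finger_gap: 44.9
grasp_force: 0.0
yaw 99.3 tilt [-180.   -0.] shift cm [-0.09  0.2   7.07] len 7.1 az -0.04 t 32.3833 q [ 0.11  0.5   0.13  2.06 -0.11  0.58  0.48] F [ 0.6  0.5 -0.8]
```

```bash
python3 -m jog '[{"x":-0.1,"y":0.2,"z":2,"ax":0,"ay":0,"az":0,"grip":4.5},{"x":0,"y":0,"z":2,"ax":0,"ay":0,"az":0,"grip":4.5},{"x":0,"y":0,"z":1.5,"ax":0,"ay":0,"az":0,"grip":4.5},{"x":0,"y":0,"z":1,"ax":0,"ay":0,"az":0,"grip":4.5},{"x":0,"y":0,"z":0.6,"ax":0,"ay":0,"az":0,"grip":4.5},{"x":0,"y":0,"z":0,"ax":0,"ay":0,"az":0,"grip":4.5},{"x":0,"y":0,"z":0,"ax":0,"ay":0,"az":0,"grip":4.5}]';python3 -m jog '[{"x":0,"y":0,"z":0,"ax":0,"ay":0,"az":0,"grip":3},{"x":0,"y":0,"z":0,"ax":0,"ay":0,"az":0,"grip":2.2},{"x":0,"y":0,"z":0,"ax":0,"ay":0,"az":0,"grip":1.6},{"x":0,"y":0,"z":0,"ax":0,"ay":0,"az":0,"grip":1.6},{"x":0,"y":0,"z":0,"ax":0,"ay":0,"az":0,"grip":1.6},{"x":0,"y":0,"z":0,"ax":0,"ay":0,"az":0,"grip":1.6}]';python3 -m jog '[{"x":0,"y":0,"z":-1,"ax":0,"ay":0,"az":0,"grip":1.6},{"x":0,"y":0,"z":-2,"ax":0,"ay":0,"az":0,"grip":1.6},{"x":0,"y":0,"z":-3,"ax":0,"ay":0,"az":0,"grip":1.6},{"x":0,"y":0,"z":-3,"ax":0,"ay":0,"az":0,"grip":1.6},{"x":0,"y":0,"z":-1,"ax":0,"ay":0,"az":0,"grip":1.6},{"x":0,"y":0,"z":0,"ax":0,"ay":0,"az":0,"grip":1.6}]'; python3 go.py 598.5 114 115 82.5
```

```text
clock: 32.97
eef_pos: [473.7, -119.1, 17.0]
ee_rot: [-3.141, -0.0, 1.736]
ft_force: [0.3, -0.4, 0.4]
finger_gap: 45.2
grasp_force: 0.0
clock: 33.47
eef_pos: [474.2, -119.2, 17.9]
ee_rot: [3.14, 0.0, 1.737]
ft_force: [-0.9, 0.3, 6.3]
finger_gap: 16.7
grasp_force: 35.4
clock: 33.97
eef_pos: [475.3, -119.6, 120.6]
ee_rot: [3.136, 0.002, 1.736]
ft_force: [0.0, 0.3, -0.5]
finger_gap: 16.9
grasp_force: 34.8
yaw 99.5 tilt [1.797e+02 1.000e-01] shift cm [21.01 16.    0.6 ] len 26.4 az 3.4 t 33.9667 q [ 0.09  0.45  0.15  2.02 -0.1   0.67  0.47] F [ 0.   0.3 -0.5]
```

```bash
python3 -m jog '[{"x":2.65,"y":2,"z":0,"ax":0,"ay":0,"az":0,"grip":1.5},{"x":2.65,"y":2,"z":0,"ax":0,"ay":0,"az":0,"grip":1.5},{"x":2.65,"y":2,"z":0,"ax":0,"ay":0,"az":0,"grip":1.5},{"x":2.65,"y":2,"z":0,"ax":0,"ay":0,"az":0,"grip":1.5},{"x":2.65,"y":2,"z":0,"ax":0,"ay":0,"az":0,"grip":1.5},{"x":2.65,"y":2,"z":0,"ax":0,"ay":0,"az":0,"grip":1.5},{"x":2.65,"y":2,"z":0,"ax":0,"ay":0,"az":0,"grip":1.5},{"x":2.65,"y":2,"z":0,"ax":0,"ay":0,"az":0,"grip":1.5}]';python3 -m jog '[{"x":0,"y":0,"z":0,"ax":0,"ay":0,"az":1.1,"grip":1.5},{"x":0,"y":0,"z":0,"ax":0,"ay":0,"az":1.1,"grip":1.5},{"x":0,"y":0,"z":0,"ax":0,"ay":0,"az":1.2,"grip":1.5},{"x":0,"y":0,"z":0,"ax":0,"ay":0,"az":0,"grip":1.5},{"x":0,"y":0,"z":0,"ax":0,"ay":0,"az":0,"grip":1.5},{"x":0,"y":0,"z":0,"ax":0,"ay":0,"az":0,"grip":1.5}]'; python3 go.py 598.5 114 29 82.5
```

```text
clock: 34.63
eef_pos: [596.5, 117.9, 116.5]
ee_rot: [-3.14, 0.0, 1.737]
ft_force: [0.9, -0.2, -0.1]
finger_gap: 16.2
grasp_force: 52.0
clock: 35.13
eef_pos: [596.2, 116.2, 116.8]
ee_rot: [-3.141, 0.0, 1.443]
ft_force: [-0.7, 0.3, -1.4]
finger_gap: 16.3
grasp_force: 52.0
yaw 82.7 tilt [-180.    0.] shift cm [-0.19  0.26  8.78] len 8.8 az 0.04 t 35.1333 q [-0.38  0.61  0.24  1.72 -0.19  0.83 -0.18] F [-0.7  0.3 -1.4]
```

```bash
python3 -m jog '[{"x":-0.2,"y":0.25,"z":2,"ax":0,"ay":0,"az":0,"grip":1.5},{"x":0,"y":0,"z":2,"ax":0,"ay":0,"az":0,"grip":1.5},{"x":0,"y":0,"z":2,"ax":0,"ay":0,"az":0,"grip":1.5},{"x":0,"y":0,"z":1.5,"ax":0,"ay":0,"az":0,"grip":1.5},{"x":0,"y":0,"z":0.8,"ax":0,"ay":0,"az":0,"grip":1.5},{"x":0,"y":0,"z":0.4,"ax":0,"ay":0,"az":0,"grip":1.5},{"x":0,"y":0,"z":0,"ax":0,"ay":0,"az":0,"grip":1.5},{"x":0,"y":0,"z":0,"ax":0,"ay":0,"az":0,"grip":1.5}]'; python3 -m jog '[{"x":0,"y":0,"z":0.3,"ax":0,"ay":0,"az":0,"grip":1.5},{"x":0,"y":0,"z":0.2,"ax":0,"ay":0,"az":0,"grip":1.5},{"x":0,"y":0,"z":0,"ax":0,"ay":0,"az":0,"grip":1.5},{"x":0,"y":0,"z":0,"ax":0,"ay":0,"az":0,"grip":1.5}]'
```

```text
clock: 35.8
eef_pos: [599.2, 113.9, 30.7]
ee_rot: [3.141, -0.0, 1.44]
ft_force: [0.2, -0.2, 0.4]
finger_gap: 16.1
grasp_force: 52.0
clock: 36.13
eef_pos: [598.9, 114.1, 25.3]
ee_rot: [3.141, -0.0, 1.44]
ft_force: [0.6, -0.1, -0.4]
finger_gap: 16.5
grasp_force: 52.0
```

```bash
python3 -m jog '[{"x":0,"y":0,"z":0.2,"ax":0,"ay":0,"az":0,"grip":1.5},{"x":0,"y":0,"z":0.2,"ax":0,"ay":0,"az":0,"grip":1.5},{"x":0,"y":0,"z":0,"ax":0,"ay":0,"az":0,"grip":1.5},{"x":0,"y":0,"z":0,"ax":0,"ay":0,"az":0,"grip":1.5}]'; python3 -m jog '[{"x":0,"y":0,"z":0,"ax":0,"ay":0,"az":0,"grip":2.2},{"x":0,"y":0,"z":0,"ax":0,"ay":0,"az":0,"grip":2.9},{"x":0,"y":0,"z":0,"ax":0,"ay":0,"az":0,"grip":2.9},{"x":0,"y":0,"z":0,"ax":0,"ay":0,"az":0,"grip":2.9}]';python3 -m jog '[{"x":0,"y":0,"z":-1,"ax":0,"ay":0,"az":0,"grip":2.9},{"x":0,"y":0,"z":-2,"ax":0,"ay":0,"az":0,"grip":2.9},{"x":0,"y":0,"z":-3,"ax":0,"ay":0,"az":0,"grip":2.9},{"x":0,"y":0,"z":-3,"ax":0,"ay":0,"az":0,"grip":2.9},{"x":0,"y":0,"z":-3,"ax":0,"ay":0,"az":0,"grip":2.9},{"x":0,"y":0,"z":-3,"ax":0,"ay":0,"az":0,"grip":2.9},{"x":0,"y":0,"z":-3,"ax":0,"ay":0,"az":0,"grip":2.9},{"x":0,"y":0,"z":0,"ax":0,"ay":0,"az":0,"grip":2.9}]'; python3 -m jog '[{"x":0,"y":0,"z":0,"ax":0,"ay":0,"az":0,"grip":2.9},{"x":0,"y":0,"z":0,"ax":0,"ay":0,"az":0,"grip":2.9},{"x":0,"y":0,"z":0,"ax":0,"ay":0,"az":0,"grip":2.9}]'; python3 -c "
from h import *
f=grab_frame('scene')
save(f,'sc6.png',(130,110,430,310),2.6)"
```

```text
clock: 36.47
eef_pos: [598.9, 114.1, 21.1]
ee_rot: [3.141, -0.0, 1.44]
ft_force: [-0.4, 0.5, 0.7]
finger_gap: 16.4
grasp_force: 52.1
clock: 36.8
eef_pos: [598.7, 114.0, 21.0]
ee_rot: [-3.141, 0.0, 1.44]
ft_force: [-0.3, 0.2, 0.1]
finger_gap: 28.8
grasp_force: 0.0
clock: 37.47
eef_pos: [601.6, 114.0, 208.3]
ee_rot: [3.132, -0.003, 1.44]
ft_force: [1.4, -0.7, 0.3]
finger_gap: 29.1
grasp_force: 0.0
clock: 37.72
eef_pos: [598.0, 114.0, 200.2]
ee_rot: [-3.14, 0.001, 1.44]
ft_force: [1.0, 0.5, 0.1]
finger_gap: 29.5
grasp_force: 0.0
```

View pics/sc6.png

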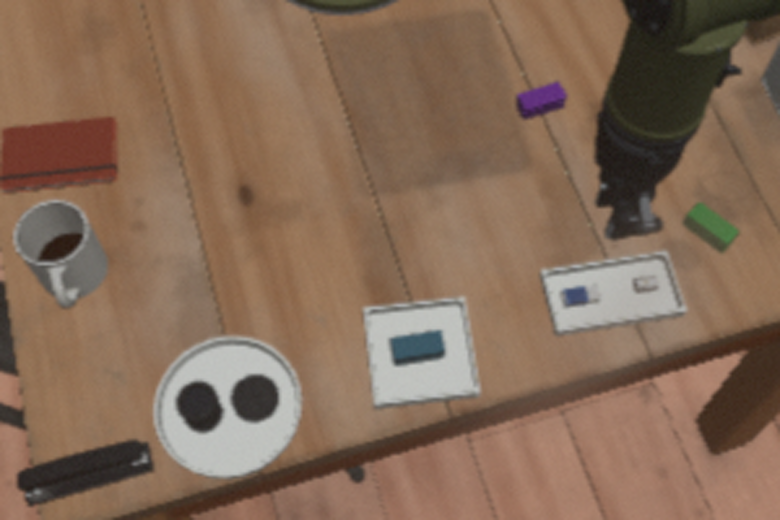

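The picture shows all five things flat in their trays: the loupe and cap at (198,405)/(255,397), the case at (416,347), and the eraser and sharpener at (578,296)/(646,284). The mug and stapler are untouched and the gripper is clear.

```bash
python3 -c "
from bench import *
print(hand_in())"
```

```text
the job is handed in; nothing more can be done
None
```

The job is handed in at about 38 s. The last picture shows all five items in their trays, with the loupe put away before the case was moved. The mug and stapler were left alone, and I noticed no contact with the monitor.

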